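Load the die warmer groove up and set its dial

ROBOT

A 7-joint arm with a two-finger parallel gripper is mounted at the origin on the work surface. World frame = base frame: x ahead of the robot, y to its left, z up, the work surface at z = 0. Lengths are in m, angles in rad, forces in N, time in s.
With the tool pointing down it reaches from about 0.4 to 0.85 m from the base axis. Payload 10.4 kg.
Tool frame: the origin (TCP) lies between the finger pads; the fingertips stand 11 mm ahead of it and the grasp point (between the pads) lies 8 mm behind it; z points along the fingers, y is the direction in which the jaws open and shut (so a half turn about z gives the same grasp; the last joint's range is limited). The gripper opens to 87 mm and grips with 3 to 60 N. Pads are 19 mm wide; open, the fingers measure 117 mm over their backs; the gripper's body (75 mm by 190 mm) begins 51 mm behind the grasp point.
Start: joints at [1.121, 0.332, -0.065, 1.46, 0.022, 1.35, -0.088], TCP at [0.259, -0.569, 0.234] pointing down, gripper open.
Joint ranges: [-2.6, 2.6], [-0.5, 2.12], [-1.47, 1.34], [0.16, 2.42], [-1.27, 4.41], [0.06, 2.06], [-2.6, 2.6]. Speed limits (rad/s): [2.22, 2.22, 2.79, 2.79, 3.14, 3.14, 3.14].

INTERFACE

Orientations are given as a unit quaternion [x, y, z, w].
In Python, from bench import r, eyes gives the robot as it stands.
- The arm moves only by the shell command python3 -m inch 'ROWS' [FORCE]. ROWS is a JSON object of lists of equal length, an entry for each row: "translation": the shift along the world's x, y, z scaled (see below), a list of three; "rot": the turn, a rotation vector about the world's x, y, z scaled (see below), a list of three; "jaw": the finger opening in mm, from 0 to 87. In form: {"translation": [[tx, ty, tz], ...], "rot": [[ax, ay, az], ...], "jaw": [jaw, ...]}. A call has 1 to 20 rows; each row is the pose to reach, as a shift and turn from the pose measured when the call began; what a row does not reach only later rows make up. The controller multiplies each number of a shift by 100 mm and each number of a turn by 60 degrees. A row lasts 1/10 s, in which the tool goes at most 50 mm and 8.59 degrees, less where a joint would pass 70% of its speed; a pose out of reach is approached as far as the arm can. A call with a number of a shift or a turn outside -1 to 1 is refused whole. A call with a gripper value outside its range is refused whole. The fingers move at their own pace and stop on an object; FORCE is the grip in N (left out, the last holds). Time passes only in rows, so rows that repeat a pose let the fingers close. It gives the time, the measured TCP pose, the force and the opening at its end, in the units of the state.
- r.read_state(): the state, without advancing time (a new reading comes with each control period).
- eyes.camera(name): name is "scene" or "top" or "wrist"; returns the picture (420x560x3 uint8, blue, green, red); there is no depth.
- eyes.calibration(name): a dict with "fx", "fy", "cx", "cy" (pixels), "distortion" ([k1, k2, p1, p2, k3] as OpenCV has them; the pictures are not rectified), "R" (3x3) and "t" (3): a world point X has camera coordinates R X + t; the wrist camera has in their place "hand_eye" (4x4, takes a point from camera to tool coordinates, whose origin is the TCP and whose axes are the flange's). Camera axes: x right, y down, z forward; pixel columns grow to the right and rows downward; lengths in m; the calibration is good to about 2 mm. A picture is of the moment at which its call begins: read the wrist's pose just before it. calibration takes no time and is no camera call.
- r.close_job(): hands the job in, once; it reports no verdict.
The state is a dict: "time": time; "joint_positions": joint angles; "joint_vel": joint speeds; "joint_torque": joint torques, N m; "ee_pos": TCP position; "eef_rot": TCP orientation; "ft_force": force on the tool from outside, world axes, zero at the start; "torque": the same for the moment, N m; "width": finger opening in m.
Only numpy, scipy, OpenCV 4.12 (cv2) and the standard library are available. Lean on these libraries where they do the work, as an engineer would, in place of code of your own. Each camera call takes 0.05 s, during which the arm holds its last target. There are 200 camera calls.

TASK

Warm the nail dies for the next run: lay every die half from the bench flat on the warmer's plate, inside its lip, with the groove facing up, turning over those that lie groove down. Once all of them are on, turn the dial so that its nose points at the brass tooth, and leave the flint, tankard, mold, hammer and nail rods where they are.

Things in the scene. Friction and masses are not known exactly. Their poses are not given: they have to be found in the camera images.
- die1: steel forging die half, one of up to four alike: block 60 mm long (x), 46 mm wide (y), 38 mm thick (z), about 0.65 kg. Origin at the block's centre. The +z face has one open groove, 16 mm wide, 12 mm deep, running the full length along x down the middle; the -z face is plain. Starts on the bench groove up or groove down. Absent (None) in some runs
- die2: steel forging die half, one of up to four alike: block 60 mm long (x), 46 mm wide (y), 38 mm thick (z), about 0.65 kg. Origin at the block's centre. The +z face has one open groove, 16 mm wide, 12 mm deep, running the full length along x down the middle; the -z face is plain. Starts on the bench groove up or groove down. Absent (None) in some runs
- die3: steel forging die half, one of up to four alike: block 60 mm long (x), 46 mm wide (y), 38 mm thick (z), about 0.65 kg. Origin at the block's centre. The +z face has one open groove, 16 mm wide, 12 mm deep, running the full length along x down the middle; the -z face is plain. Starts on the bench groove up or groove down. Absent (None) in some runs
- die4: steel forging die half, one of up to four alike: block 60 mm long (x), 46 mm wide (y), 38 mm thick (z), about 0.65 kg. Origin at the block's centre. The +z face has one open groove, 16 mm wide, 12 mm deep, running the full length along x down the middle; the -z face is plain. Starts on the bench groove up or groove down. Absent (None) in some runs
- warmer: fixed die warmer: flat dark steel plate 144 mm (x) by 274 mm (y), top 30 mm above the bench, with a lip 6 mm wide and 6 mm high round the edge. Origin at the centre of the plate's underside, on the bench; z up. A grey control box 116 mm long (y), 40 mm high, with the dial, adjoins its +y end. Four dies fit side by side, grooves along x
- dial (a joint): thermostat dial on the control box, vertical axis 195 mm from the warmer's origin along its +y: skirt 60 mm across, its top 47 mm above the bench, and on it an upright bar grip 50 mm long, 14 mm thick, top 71 mm above the bench. Rad, grows counter-clockwise from above; at 0 the nose points along the warmer's +x. Turns a full turn either way, stays where left (friction 0.04 N m)
- dial_nose (a point): point straight ahead of the nose end of the dial's bar (the end with the white line and the small pointer), 46 mm from the dial's axis, turning with it; 46 mm above the bench. Its x axis points outward along the bar
- set_mark (a point): point on the raised brass tooth (12 by 7 mm, 10 mm high, top 51 mm above the bench) of the thin setting ring around the dial, 46 mm from the dial's axis: the setting wanted. It does not move during a run
- flint: bystander: loose grey flint striker block, 70 mm (x) by 30 mm by 26 mm high, lying among the dies; origin at the centre of its underside
- tankard: bystander: loose pewter tankard, 84 mm across, 110 mm high, handle at its +y; origin at the centre of its underside
- mold: bystander: loose rusted nail mold, an open tray 110 by 70 mm, 35 mm high; origin at the centre of its underside
- hammer: bystander: loose hand hammer lying at the far edge, 280 mm long
- rod1: bystander: loose tapered nail rod lying at the far edge, 132 mm long, 9 mm thick; origin on the bench at its middle
- rod2: bystander: loose tapered nail rod lying at the far edge, 132 mm long, 9 mm thick; origin on the bench at its middle
- rod3: bystander: loose tapered nail rod lying at the far edge, 132 mm long, 9 mm thick; origin on the bench at its middle
- rod4: bystander: loose tapered nail rod lying at the far edge, 132 mm long, 9 mm thick; origin on the bench at its middle
Things that resemble listed ones, but are neither listed nor needed, are in the scene too. What is shaped like the die1 but blue is not meant.

How it is judged:
By the outcome, as a careful person would: the job done as asked, in the order asked, and still so for the second after the job is handed in, with the robot touching nothing.
Of die1, die2, die3, die4 only 3 to 4 are there at a start; the rules pass over those that are not, and their reading is None.
At some moment in a run one of die1, die2, die3, die4 may be knocked a few centimetres aside while the robot is not near it.
Once in a run the grip may slacken for a moment while it holds something.
It also fails if it takes over 210 s, if anything falls off the work surface, if the arm or the gripper's body presses on something with over 40 N, if the wrist force passes 120 N, or if a joint passes its speed limit or range.

## Working session

There is one attempt and no reset: what is moved stays moved. The work goes in short steps, Python scripts to look and compute and a shell command to move; the robot and the scene stay as the last step left them, time stands still between calls to the robot, and variables do not carry over. Pictures are saved under pics/ and viewed, about 12 in all and at most 16, crops included, and the job is handed in when it is done.

```bash
ls; mkdir -p pics; cat > h.py <<'E'
import numpy as np, cv2
from bench import r, eyes
from scipy.spatial.transform import Rotation as Ro
def ray(name,uv,st=None):
    c=eyes.calibration(name);K=np.array([[c['fx'],0,c['cx']],[0,c['fy'],c['cy']],[0,0,1]])
    p=cv2.undistortPoints(np.array(uv,float).reshape(-1,1,2),K,np.array(c['distortion'],float)).reshape(-1,2)
    d=np.c_[p,np.ones(len(p))]
    if name=='wrist':
        H=np.array(c['hand_eye']);R=Ro.from_quat(st['eef_rot']).as_matrix()
        return R@H[:3,3]+np.array(st['ee_pos']), d@(R@H[:3,:3]).T
    R=np.array(c['R']);t=np.array(c['t'])
    return -R.T@t, d@R
def plane(name,uv,z,st=None):
    o,d=ray(name,uv,st); return o+d*((z-o[2])/d[:,2])[:,None]
def proj(name,X,st=None):
    c=eyes.calibration(name);K=np.array([[c['fx'],0,c['cx']],[0,c['fy'],c['cy']],[0,0,1]])
    if name=='wrist':
        H=np.array(c['hand_eye']);T=np.eye(4);T[:3,:3]=Ro.from_quat(st['eef_rot']).as_matrix();T[:3,3]=st['ee_pos'];M=np.linalg.inv(T@H);R=M[:3,:3];t=M[:3,3]
    else: R=np.array(c['R']);t=np.array(c['t'])
    return cv2.projectPoints(np.array(X,float).reshape(-1,3),cv2.Rodrigues(R)[0],t,K,np.array(c['distortion'],float))[0].reshape(-1,2)
E
python3 - <<'E'
from h import *
s=r.read_state();print(s['time'],s['ee_pos'],s['eef_rot'],s['width'])
for n in('top','scene'):
    cv2.imwrite(f'pics/{n}0.png',cv2.resize(eyes.camera(n),None,fx=1.42,fy=1.42,interpolation=cv2.INTER_CUBIC)); print(n,ray(n,[[280,210]]))
    cv2.imwrite(f'pics/{n}0r.png',eyes.camera(n))
print(eyes.calibration('wrist')['hand_eye'])
E
```

```text
pics
0.0 [ 0.25859307 -0.56861189  0.23277847] [ 9.77313128e-01  2.11798478e-01 -1.60787696e-04 -6.54458613e-04] 0.08686374143882652
top (array([0.38651325, 0.01295216, 1.28779714]), array([[ 0.14461964,  0.02772113, -0.98927646]]))
scene (array([ 1.02669657, -0.26371606,  0.68630849]), array([[-0.52649331,  0.3439747 , -0.7776898 ]]))
[[ 2.03435673e-04 -9.63890283e-01 -2.66299606e-01  7.27570879e-02]
 [ 9.99999978e-01  1.81022721e-04  1.08710734e-04 -2.03255184e-04]
 [-5.65789412e-05 -2.66299622e-01  9.63890299e-01 -1.51809457e-01]
 [ 0.00000000e+00  0.00000000e+00  0.00000000e+00  1.00000000e+00]]
```

View pics/top0.png

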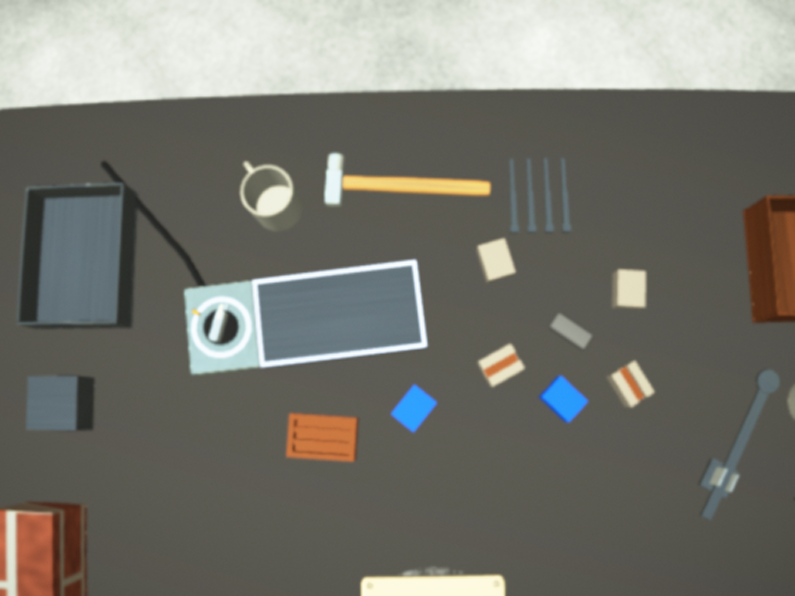

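View pics/scene0.png

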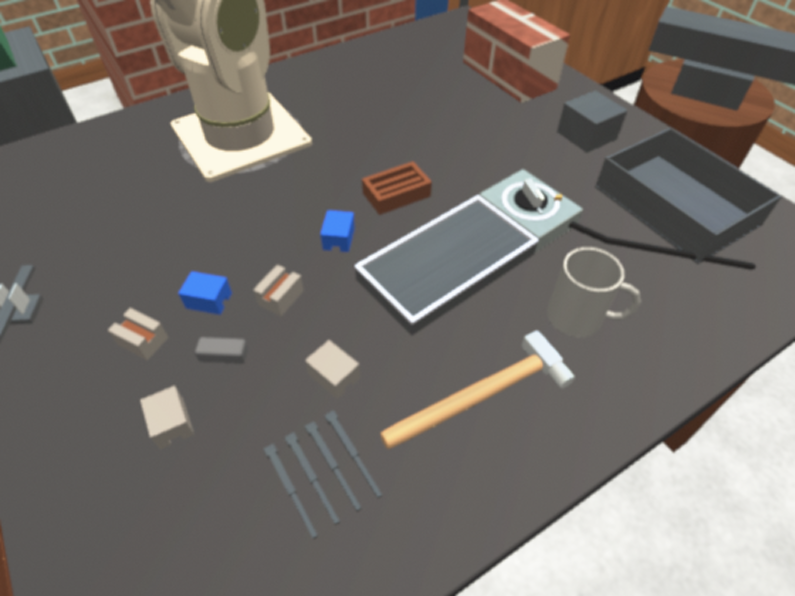

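The top view (scaled 1.42×) shows six die-shaped blocks. Four are cream: (496,259) and (630,288) have plain tops, so groove down. (501,365) and (632,384) show an orange groove, so groove up. The two blue ones at (414,408) and (565,399) are decoys. The flint is at (571,330), the dial at (221,325) and the brass tooth at about (196,312).

```bash
cat > meas.py <<'E'
from h import *
def dies(im,name,st=None,z=.038,show=True):
    hsv=cv2.cvtColor(im,cv2.COLOR_BGR2HSV);H,S,V=cv2.split(hsv)
    m=(((H<25)&(V>110)&(S>30))).astype(np.uint8)*255
    m=cv2.morphologyEx(m,cv2.MORPH_CLOSE,np.ones((3,3)))
    out=[]
    for c in cv2.findContours(m,cv2.RETR_EXTERNAL,cv2.CHAIN_APPROX_NONE)[0]:
        if cv2.contourArea(c)<200: continue
        P=plane(name,c.reshape(-1,2),z,st)[:,:2]
        (cx,cy),(w,h),a=cv2.minAreaRect((P*1000).astype(np.float32))
        if w<h: w,h,a=h,w,a+90
        u=c.reshape(-1,2).mean(0)
        if show: print(u.round(),'xy',round(cx,1),round(cy,1),'size',round(w,1),round(h,1),'long-axis deg',round((a+90)%180-90,1))
        out.append((cx,cy,w,h,a))
    return out
if __name__=='__main__':
    im=cv2.imread('pics/top0r.png'); dies(im,'top')
    cs=np.array([[254,283],[416,261],[427,346],[262,367]])/1.42
    P=plane('top',cs,.036);print(P, np.linalg.norm(np.diff(P,axis=0),axis=1),P.mean(0))
    print('dial',plane('top',np.array([[221,325]])/1.42,.047),'TCP px',proj('top',[.259,-.569,.2])*1.42)
    cv2.imwrite('pics/dial0.png',cv2.resize(im[185:285,115:215],(700,700),interpolation=cv2.INTER_CUBIC))
    cv2.imwrite('pics/d0.png',cv2.resize(im[160:300,320:480],(800,700),interpolation=cv2.INTER_CUBIC))
E
python3 meas.py
```

```text
[ 15. 386.] xy 148.7 677.4 size 145.2 98.1 long-axis deg -0.4
[226. 308.] xy 345.9 175.1 size 114.6 75.5 long-axis deg 85.9
[444. 270.] xy 421.1 -330.1 size 66.7 58.1 long-axis deg 30.1
[352. 257.] xy 457.4 -117.7 size 67.8 52.7 long-axis deg -61.6
[443. 203.] xy 580.0 -336.2 size 66.0 58.0 long-axis deg -3.2
[349. 182.] xy 632.3 -114.8 size 66.1 54.9 long-axis deg 15.8
[552. 184.] xy 618.3 -613.1 size 177.0 45.3 long-axis deg -2.8
[293. 130.] xy 762.0 13.8 size 252.5 31.5 long-axis deg 86.3
[[0.59924754 0.28682407 0.036     ]
 [0.63121332 0.01672748 0.036     ]
 [0.48998882 0.00120389 0.036     ]
 [0.45956799 0.27172314 0.036     ]] [0.27198158 0.14207513 0.27222434] [0.54500442 0.14411965 0.036     ]
dial [[0.52848688 0.33852478 0.047     ]] TCP px [[822.89581141 485.66930489]]
```

View pics/d0.png

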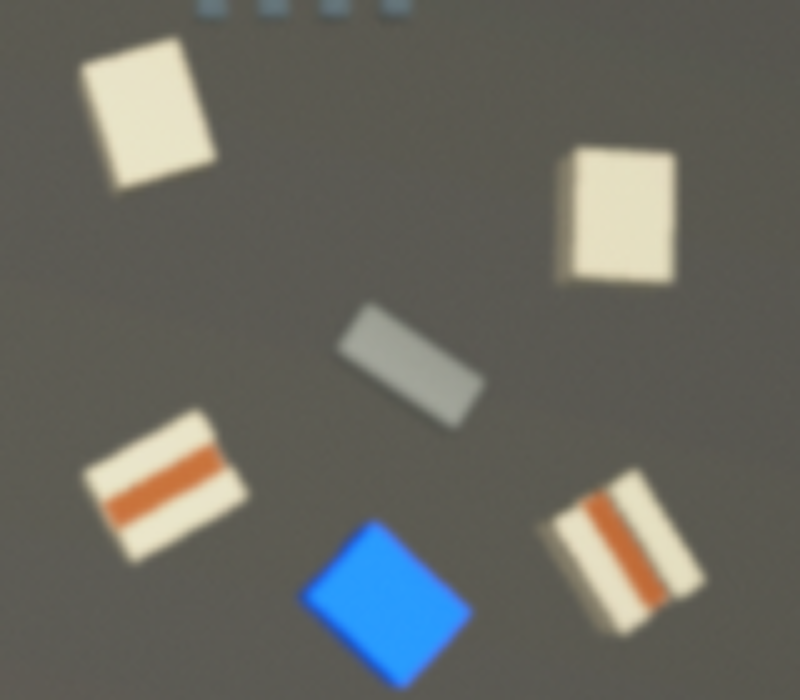

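View pics/dial0.png

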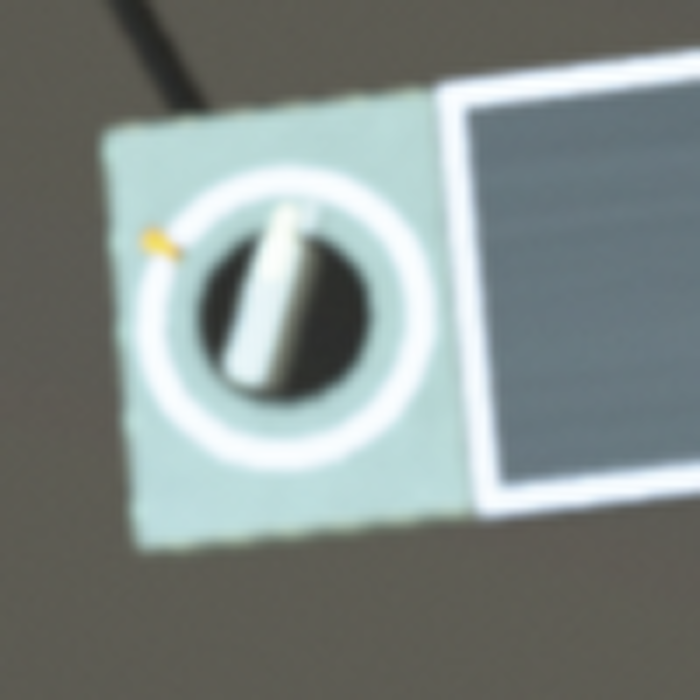

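Crop d0: the four cream blocks are the wanted dies. The two upper ones are plain-topped and the two lower ones show an orange groove; the blue block is the decoy. Crop dial0: the ring centre is at (283,318), the bar's nose (pointer end) at (290,210) and the brass tooth at (160,243). The needed turn is about +73°. Next I'll refine the poses.

```bash
sed -i 's/(V>110)&(S>30)/(V>VT)\&(S>15)/; s/,show=True)/,show=True,VT=175)/' meas.py
cat > p.py <<'E'
from meas import *
im=cv2.imread('pics/top0r.png')
hsv=cv2.cvtColor(im,cv2.COLOR_BGR2HSV)
for p in [(349,182),(339,186),(443,203),(433,205),(352,257),(443,270),(435,275)]: print(p,hsv[p[1],p[0]])
for v in (175,190): dies(im,'top',VT=v)
a=np.array([[115+283/7,185+318/7],[115+160/7,185+243/7],[115+245/7,185+385/7],[115+292/7,185+208/7]])
P=plane('top',a[:2],.045);d=P[1]-P[0];print('dial c',P[0],'tooth ang',np.degrees(np.arctan2(d[1],d[0])),np.linalg.norm(d))
P=plane('top',a[2:],.071);d=P[1]-P[0];print('bar ang',np.degrees(np.arctan2(d[1],d[0])),np.linalg.norm(d),P.mean(0))
E
python3 p.py
```

```text
(349, 182) [ 26  36 232]
(339, 186) [ 24  45 141]
(443, 203) [ 25  39 229]
(433, 205) [ 23  51 136]
(352, 257) [ 12 178 201]
(443, 270) [ 12 150 200]
(435, 275) [ 23  51 135]
[ 17. 385.] xy 147.1 666.6 size 142.2 66.0 long-axis deg -0.4
[  3. 385.] xy 157.9 719.4 size 118.9 13.9 long-axis deg -0.4
[226. 308.] xy 345.6 175.1 size 107.4 67.7 long-axis deg 85.6
[445. 270.] xy 422.5 -332.5 size 60.3 47.2 long-axis deg 29.7
[352. 256.] xy 457.4 -118.0 size 61.4 46.4 long-axis deg -62.2
[444. 203.] xy 580.0 -339.7 size 60.1 45.9 long-axis deg -3.4
[349. 182.] xy 632.6 -115.5 size 60.3 47.3 long-axis deg 16.1
[293. 130.] xy 762.2 16.0 size 247.9 25.6 long-axis deg 86.3
[226. 308.] xy 345.7 175.1 size 104.8 65.5 long-axis deg 86.0
[446. 270.] xy 422.2 -332.4 size 58.8 45.1 long-axis deg 29.8
[352. 256.] xy 458.0 -118.1 size 59.5 45.3 long-axis deg -62.6
[444. 202.] xy 579.9 -338.4 size 58.9 43.5 long-axis deg -3.7
[349. 182.] xy 632.6 -115.5 size 58.8 45.8 long-axis deg 16.1
[292. 130.] xy 762.4 15.9 size 247.7 24.5 long-axis deg 86.3
dial c [0.52506937 0.33947056 0.045     ] tooth ang 58.83805229956764 0.04998904695192688
bar ang -14.099644457909026 0.05982471605346058 [0.52938013 0.33763398 0.071     ]
```

```bash
cat > go.py <<'E'
import sys
from h import *
# go.py x y z(mm) psi tilt(deg; + leans tool body toward tool +x side)  -> shift/100mm and rotvec/60deg
def target(psi,tilt):
    return Ro.from_euler('z',psi,degrees=True)*Ro.from_euler('x',180,degrees=True)*Ro.from_euler('y',-tilt,degrees=True)
if __name__=='__main__':
    a=[float(v) for v in sys.argv[1:]]
    s=r.read_state();R=Ro.from_quat(s['eef_rot'])
    d=(np.array(a[:3])/1000-s['ee_pos'])*10
    w=(target(a[3],a[4])*R.inv()).as_rotvec(degrees=True)/60
    print('t',s['time'],'pos',(s['ee_pos']*1000).round(1),'xax',R.as_matrix()[:,0].round(3),'zax',R.as_matrix()[:,2].round(3),'F',np.round(s['ft_force'],1),'w',round(s['width']*1000,1))
    print('q',np.round(s['joint_positions'],2)); print('SHIFT',d.round(3).tolist(),'ROT',w.round(3).tolist())
E
python3 -c "
from go import *
print(target(90,45).as_matrix()[:,2], target(90,0).as_matrix()[:,0])"
python3 go.py 580 -339.5 150 86.5 0
python3 -m inch '{"translation":[[0.8,0.6,-0.2],[0.8,0.6,-0.2],[0.8,0.6,-0.2]],"rot":[[0,0,0.3],[0,0,0.3],[0,0,0.3]],"jaw":[80,80,80]}' 50
python3 -m inch '{"translation":[[0.8,0.6,-0.2],[0.8,0.6,-0.2],[0.8,0.6,-0.2]],"rot":[[0,0,0.3],[0,0,0.3],[0,0,0.3]],"jaw":[80,80,80]}' 50
python3 go.py 580 -339.5 150 86.5 0
```

```text
[ 0.         -0.70710678 -0.70710678] [2.22044605e-16 1.00000000e+00 0.00000000e+00]
t 0.2 pos [ 258.6 -568.8  233.1] xax [ 0.91   0.414 -0.   ] zax [-0.     0.001 -1.   ] F [0.2 0.5 0.5] w 86.8
q [ 1.12  0.33 -0.06  1.46  0.02  1.35 -0.09]
SHIFT [3.214, 2.293, -0.831] ROT [-0.0, -0.001, 1.034]
time: 0.5
ee_pos: [0.3451, -0.5028, 0.2116]
eef_rot: [0.929, 0.369, 0.002, -0.002]
ft_force: [0.5, -0.1, 0.3]
width: 0.0805
time: 0.8
ee_pos: [0.43, -0.4372, 0.1904]
eef_rot: [0.857, 0.515, 0.003, -0.004]
ft_force: [-1.0, -0.2, -0.1]
width: 0.0801
t 0.8 pos [ 430.  -437.2  190.4] xax [0.469 0.883 0.008] zax [ 0.001  0.009 -1.   ] F [-1.  -0.2 -0.1] w 80.1
q [ 0.93  0.35 -0.26  1.54  0.09  1.27  0.17]
SHIFT [1.5, 0.977, -0.404] ROT [-0.008, -0.001, 0.408]
```

```bash

python3 -m inch '{"translation":[[0.75,0.5,0],[0.75,0.5,0],[0.75,0.5,0]],"rot":[[0,0,0.2],[0,0,0.2],[0,0,0.2]],"jaw":[80,80,80]}' 50 >/dev/null
python3 -m inch '{"translation":[[0.75,0.49,0],[0.75,0.49,0],[0.75,0.49,0],[0.75,0.49,0]],"rot":[[0,0,0.2],[0,0,0.2],[0,0,0.2],[0,0,0.2]],"jaw":[80,80,80,80]}' 50 >/dev/null
python3 go.py 580 -339.5 150 86.5 45
python3 - <<'E'
from meas import *
s=r.read_state();im=eyes.camera('wrist')
cv2.imwrite('pics/w1.png',im); print(proj('wrist',[.58,-.3395,.038],s))
dies(im,'wrist',s)
print('top');dies(eyes.camera('top'),'top')
E
```

```text
t 1.5 pos [ 586.3 -330.6  189.6] xax [0.056 0.998 0.013] zax [-0.002  0.013 -1.   ] F [-0.9 -0.4 -0. ] w 80.2
q [ 0.72  0.5  -0.38  1.35  0.17  1.33  0.28]
SHIFT [-0.063, -0.089, -0.396] ROT [-0.761, 0.043, -0.003]
[[273.1374008  211.25882805]]
[395. 327.] xy 719.3 -489.7 size 378.9 22.2 long-axis deg -3.1
[432. 284.] xy 754.4 -435.2 size 67.3 25.9 long-axis deg -79.8
[272. 208.] xy 579.2 -335.5 size 60.3 52.1 long-axis deg -4.9
[126. 211.] xy 423.1 -330.3 size 67.4 46.9 long-axis deg 30.1
[134.  11.] xy 464.3 -142.3 size 34.9 18.5 long-axis deg 8.8
top
[516. 403.] xy 111.9 -495.6 size 109.5 67.4 long-axis deg -22.6
[465. 391.] xy 143.8 -363.9 size 196.3 91.8 long-axis deg -44.5
[ 17. 381.] xy 146.8 666.7 size 142.1 66.0 long-axis deg -0.5
[226. 308.] xy 345.7 174.9 size 106.5 66.2 long-axis deg 85.5
[445. 270.] xy 422.0 -332.6 size 59.6 45.9 long-axis deg 30.1
[353. 257.] xy 457.8 -118.1 size 60.2 46.1 long-axis deg -61.7
[444. 202.] xy 580.0 -338.4 size 59.5 43.5 long-axis deg -3.7
[349. 182.] xy 632.6 -115.5 size 59.9 46.3 long-axis deg 15.5
[541. 272.] xy 427.0 -573.2 size 486.8 57.9 long-axis deg -18.1
[480. 165.] xy 668.5 -431.5 size 93.3 32.1 long-axis deg -7.4
[292. 130.] xy 762.2 16.7 size 249.2 24.8 long-axis deg 86.5
[500. 206.] xy 516.1 -473.5 size 613.4 131.8 long-axis deg -22.5
```

View pics/w1.png

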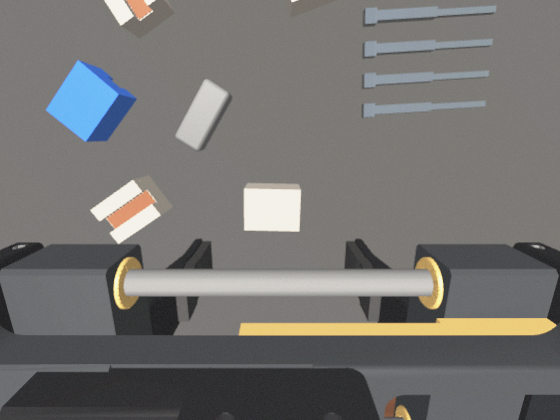

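The wrist view shows die D at (272,208), plain side up and between the open fingers. Both cameras agree on its position to within a few mm. I'll tilt the tool now.

```bash

python3 -m inch '{"translation":[[0,0.7,0],[0,0.7,0],[0,0.7,-0.4],[0,0.7,-0.9],[0,0.7,-0.9],[0,0.7,-0.9],[0,0.7,-0.9]],"rot":[[-0.76,0.04,0],[-0.76,0.04,0],[-0.76,0.04,0],[-0.76,0.04,0],[-0.76,0.04,0],[-0.76,0.04,0],[-0.76,0.04,0]],"jaw":[80,80,80,80,80,80,80]}' 50 
python3 go.py 580 -339 19 86.5 45
```

```text
time: 2.3
ee_pos: [0.5839, -0.2622, 0.0984]
eef_rot: [0.672, 0.634, -0.278, 0.263]
ft_force: [0.1, 0.0, -0.6]
width: 0.0797
t 2.3 pos [ 583.9 -262.2   98.4] xax [ 0.042  0.706 -0.707] zax [-0.041 -0.706 -0.707] F [ 0.1  0.  -0.6] w 79.7
q [ 0.16  0.52 -0.25  1.74  0.98  1.24 -0.63]
SHIFT [-0.039, -0.768, -0.794] ROT [0.0, 0.001, -0.003]
```

```bash

python3 -m inch '{"translation":[[-0.02,-0.3,-0.32],[-0.04,-0.6,-0.62],[-0.04,-0.77,-0.79],[-0.04,-0.77,-0.79],[-0.04,-0.77,-0.79],[-0.04,-0.77,-0.79],[-0.04,-0.77,-0.79],[-0.04,-0.77,-0.79],[-0.04,-0.77,-0.79]],"rot":[[0,0,0],[0,0,0],[0,0,0],[0,0,0],[0,0,0],[0,0,0],[0,0,0],[0,0,0],[0,0,0]],"jaw":[80,80,80,80,55,55,55,55,55]}' 50 
python3 -m inch '{"translation":[[0,0,0.3],[0,0,0.6],[0,0,0.6],[0,0,0.6]],"rot":[[0,0,0],[0,0,0],[0,0,0],[0,0,0]],"jaw":[55,55,55,55]}' 50 
python3 go.py 580 -339 70 86.5 -45
```

```text
time: 3.2
ee_pos: [0.5798, -0.339, 0.0205]
eef_rot: [0.672, 0.633, -0.279, 0.263]
ft_force: [-4.5, 3.4, 6.2]
width: 0.0595
time: 3.6
ee_pos: [0.5799, -0.3381, 0.0798]
eef_rot: [0.672, 0.634, -0.278, 0.263]
ft_force: [0.2, 0.3, -6.6]
width: 0.0596
t 3.6 pos [ 579.9 -338.1   79.8] xax [ 0.042  0.706 -0.707] zax [-0.04  -0.706 -0.707] F [ 0.2  0.3 -6.6] w 59.6
q [ 0.25  0.55 -0.2   1.74  1.03  1.14 -0.58]
SHIFT [0.001, -0.009, -0.098] ROT [1.497, -0.088, -0.001]
```

Gripped: width 59.6 mm, and the load of 6.6 N matches the die's weight. Now I'll swing it 90° in two calls.

```bash

python3 -m inch '{"translation":[[0,0,0],[0,0,0],[0,0,0],[0,0,0],[0,0,0],[0,0,0]],"rot":[[0.75,-0.045,0],[0.75,-0.045,0],[0.75,-0.045,0],[0.75,-0.045,0],[0.75,-0.045,0],[0.75,-0.045,0]],"jaw":[55,55,55,55,55,55]}' 50 >/dev/null
python3 -m inch '{"translation":[[0,0,0],[0,0,0],[0,0,0],[0,0,0],[0,0,0],[0,0,0],[0,0,0]],"rot":[[0.75,-0.045,0],[0.75,-0.045,0],[0.75,-0.045,0],[0.75,-0.045,0],[0.75,-0.045,0],[0.75,-0.045,0],[0.75,-0.045,0]],"jaw":[55,55,55,55,55,55,55]}' 50
python3 go.py 580 -339 25 86.5 -45
python3 -c "
from h import *
cv2.imwrite('pics/w2.png',np.hstack([eyes.camera('wrist'),eyes.camera('scene')[120:,60:300]]) if 0 else eyes.camera('scene')[100:400,0:400])"
```

```text
time: 4.9
ee_pos: [0.5755, -0.3432, 0.0733]
eef_rot: [0.675, 0.629, 0.279, -0.268]
ft_force: [0.6, 1.0, -5.9]
width: 0.0598
t 4.9 pos [ 575.5 -343.2   73.3] xax [0.054 0.699 0.713] zax [ 0.04   0.712 -0.701] F [ 0.6  1.  -5.9] w 59.8
q [ 1.03  1.02 -0.55  1.02 -0.2   1.63  0.57]
SHIFT [0.045, 0.042, -0.483] ROT [-0.009, -0.01, 0.005]
```

View pics/w2.png

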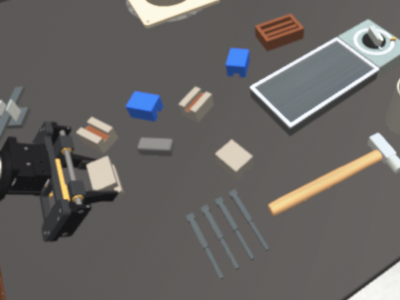

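The picture shows the tool leaning to −y, with the die held on its side near (100,175). I'll lower it and release.

```bash

python3 -m inch '{"translation":[[0,0,-0.3],[0,0,-0.48],[0,0,-0.495],[0,0,-0.5],[0,0,-0.5]],"rot":[[-0.01,-0.01,0],[-0.01,-0.01,0],[-0.01,-0.01,0],[-0.01,-0.01,0],[-0.01,-0.01,0]],"jaw":[55,55,55,55,55]}' 50
python3 go.py 576 -343 23 86.5 -45
python3 -m inch '{"translation":[[0,0,0],[0,0,0],[0,0,0],[0,0,0]],"rot":[[0,0,0],[0,0,0],[0,0,0],[0,0,0]],"jaw":[80,80,80,80]}' 50
python3 -m inch '{"translation":[[-0.01,-0.25,0.25],[-0.03,-0.5,0.5],[-0.03,-0.5,0.9],[-0.03,0.2,1],[-0.03,0.7,1],[-0.03,0.7,1],[-0.03,0.7,1]],"rot":[[0,0,0],[0,0,0],[-0.75,0.04,0],[-0.75,0.04,0],[-0.75,0.04,0],[-0.75,0.04,0],[-0.75,0.04,0]],"jaw":[80,80,80,80,80,80,80]}' 50
python3 go.py 576 -343 23 86.5 45
python3 - <<'E'
from meas import *
dies(eyes.camera('top'),'top',z=.046)
cv2.imwrite('pics/w3.png',eyes.camera('wrist'))
E
```

```text
time: 5.45
ee_pos: [0.5776, -0.3422, 0.0273]
eef_rot: [0.674, 0.633, 0.279, -0.259]
ft_force: [0.4, -0.2, -6.0]
width: 0.0596
t 5.45 pos [ 577.6 -342.2   27.3] xax [0.042 0.709 0.704] zax [ 0.049  0.702 -0.71 ] F [ 0.4 -0.2 -6. ] w 59.6
q [ 1.02  1.06 -0.54  1.05 -0.18  1.56  0.61]
SHIFT [-0.016, -0.008, -0.043] ROT [0.005, 0.004, 0.003]
time: 5.85
ee_pos: [0.5779, -0.3423, 0.028]
eef_rot: [0.674, 0.633, 0.279, -0.258]
ft_force: [-0.0, -0.5, -0.6]
width: 0.0784
time: 6.55
ee_pos: [0.5761, -0.2671, 0.1304]
eef_rot: [0.725, 0.689, 0.022, -0.01]
ft_force: [-0.4, 0.4, -1.2]
width: 0.0802
t 6.55 pos [ 576.1 -267.1  130.4] xax [0.051 0.998 0.046] zax [ 0.018  0.045 -0.999] F [-0.4  0.4 -1.2] w 80.2
q [ 0.75  0.47 -0.48  1.53  0.17  1.18  0.2 ]
SHIFT [-0.001, -0.759, -1.074] ROT [-0.792, 0.059, -0.015]
[470. 401.] xy 131.3 -376.4 size 216.8 103.3 long-axis deg 86.6
[ 18. 381.] xy 148.6 662.5 size 141.2 65.6 long-axis deg -0.4
[  3. 385.] xy 159.4 714.9 size 118.1 13.8 long-axis deg -0.4
[226. 308.] xy 346.0 173.9 size 106.3 66.7 long-axis deg 85.6
[353. 257.] xy 457.2 -117.2 size 60.1 45.9 long-axis deg -62.4
[349. 182.] xy 631.0 -114.4 size 59.6 46.2 long-axis deg 16.0
[485. 232.] xy 477.7 -408.6 size 557.6 229.3 long-axis deg -7.1
[292. 130.] xy 759.7 15.9 size 246.0 24.9 long-axis deg 86.4
```

View pics/w3.png

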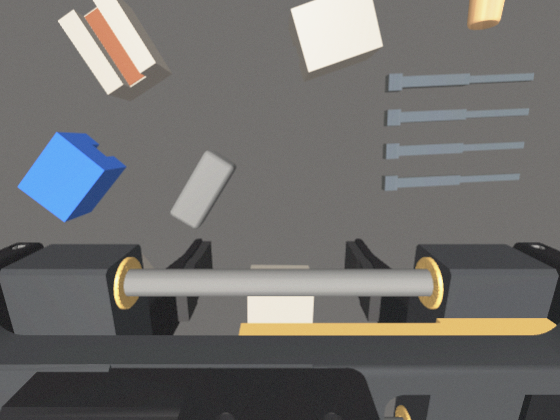

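```bash

python3 -m inch '{"translation":[[0.06,0.15,0],[0.06,0.15,0],[0.06,0.15,0],[0.06,0.1,-0.15],[0.06,0.05,-0.25],[0.06,0.05,-0.25],[0.06,0.05,-0.25]],"rot":[[-0.79,0.06,-0.015],[-0.79,0.06,-0.015],[-0.79,0.06,-0.015],[-0.79,0.06,-0.015],[-0.79,0.06,-0.015],[-0.79,0.06,-0.015],[-0.79,0.06,-0.015]],"jaw":[80,80,80,80,80,80,80]}' 50
python3 go.py 578 -341 23 86.5 45
python3 - <<'E'
from meas import *
s=r.read_state();im=eyes.camera('wrist');t=eyes.camera('top')
dies(t,'top',z=.046)
print(proj('top',[.578,-.341,.046]),proj('wrist',[.578,-.341,.046],s))
cv2.imwrite('pics/w4.png',np.hstack([cv2.resize(eyes.camera('scene')[180:300,40:200],(480,360)),cv2.resize(im,(320,240)).repeat(1,0) if 0 else cv2.copyMakeBorder(cv2.resize(im,(320,240)),0,120,0,0,0)]))
E
```

```text
time: 7.35
ee_pos: [0.5828, -0.2578, 0.1029]
eef_rot: [0.67, 0.637, -0.28, 0.259]
ft_force: [-0.7, 0.5, -0.2]
width: 0.0801
t 7.35 pos [ 582.8 -257.8  102.9] xax [ 0.032  0.709 -0.705] zax [-0.047 -0.703 -0.709] F [-0.7  0.5 -0.2] w 80.1
q [ 0.19  0.52 -0.29  1.73  0.98  1.27 -0.62]
SHIFT [-0.048, -0.832, -0.799] ROT [-0.003, -0.01, -0.005]
[ 18. 385.] xy 148.7 662.4 size 141.3 65.6 long-axis deg -0.4
[  3. 385.] xy 159.4 714.9 size 118.1 13.8 long-axis deg -0.4
[350. 382.] xy 215.8 -84.5 size 383.1 247.8 long-axis deg 88.2
[226. 308.] xy 345.8 174.0 size 106.7 67.3 long-axis deg 85.6
[445. 270.] xy 421.7 -330.7 size 59.8 46.9 long-axis deg 29.6
[445. 203.] xy 577.7 -337.4 size 63.2 45.6 long-axis deg -3.3
[364. 180.] xy 633.4 -149.7 size 101.0 64.3 long-axis deg -3.9
[317. 179.] xy 614.7 -81.1 size 513.7 206.9 long-axis deg 33.7
[[446.03775731 202.79053068]] [[278.46818586 234.28304181]]
```

View pics/w4.png

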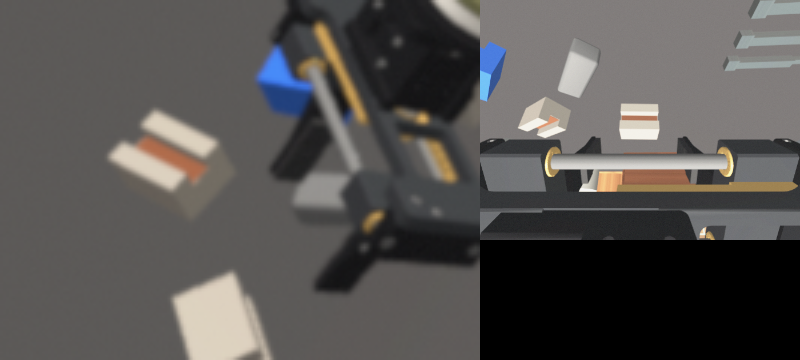

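In the wrist view (bands at about (640,120)) the groove now faces +y, so the die stands on its side as planned. I'll regrasp and swing it again.

```bash

python3 -m inch '{"translation":[[-0.02,-0.3,-0.28],[-0.04,-0.6,-0.58],[-0.05,-0.83,-0.8],[-0.05,-0.83,-0.8],[-0.05,-0.83,-0.8],[-0.05,-0.83,-0.8],[-0.05,-0.83,-0.8],[-0.05,-0.83,-0.8],[-0.05,-0.83,-0.8]],"rot":[[0,-0.01,0],[0,-0.01,0],[0,-0.01,0],[0,-0.01,0],[0,-0.01,0],[0,-0.01,0],[0,-0.01,0],[0,-0.01,0],[0,-0.01,0]],"jaw":[80,80,80,80,55,55,55,55,55]}' 50 
python3 -m inch '{"translation":[[0,0,0.3],[0,0,0.6],[0,0,0.6],[0,0,0.6]],"rot":[[0,0,0],[0,0,0],[0,0,0],[0,0,0]],"jaw":[55,55,55,55]}' 50
python3 -m inch '{"translation":[[0,0,0],[0,0,0],[0,0,0],[0,0,0],[0,0,0],[0,0,0]],"rot":[[0.75,-0.045,0],[0.75,-0.045,0],[0.75,-0.045,0],[0.75,-0.045,0],[0.75,-0.045,0],[0.75,-0.045,0]],"jaw":[55,55,55,55,55,55]}' 50 >/dev/null
python3 -m inch '{"translation":[[0,0,0],[0,0,0],[0,0,0],[0,0,0],[0,0,0],[0,0,0],[0,0,0]],"rot":[[0.75,-0.045,0],[0.75,-0.045,0],[0.75,-0.045,0],[0.75,-0.045,0],[0.75,-0.045,0],[0.75,-0.045,0],[0.75,-0.045,0]],"jaw":[55,55,55,55,55,55,55]}' 50
python3 go.py 578 -341 20 86.5 -45
```

```text
time: 8.4
ee_pos: [0.5785, -0.3443, 0.0275]
eef_rot: [0.675, 0.633, -0.275, 0.263]
ft_force: [-3.7, 2.9, 7.5]
width: 0.0594
time: 8.8
ee_pos: [0.5786, -0.3435, 0.0868]
eef_rot: [0.675, 0.633, -0.274, 0.263]
ft_force: [-0.9, -0.1, -6.6]
width: 0.0598
time: 10.1
ee_pos: [0.5742, -0.3486, 0.0802]
eef_rot: [0.676, 0.625, 0.281, -0.27]
ft_force: [0.1, 1.5, -6.8]
width: 0.0592
t 10.1 pos [ 574.2 -348.6   80.2] xax [0.06  0.694 0.717] zax [ 0.042  0.716 -0.697] F [ 0.1  1.5 -6.8] w 59.2
q [ 1.04  1.03 -0.57  1.01 -0.18  1.65  0.55]
SHIFT [0.038, 0.076, -0.602] ROT [-0.015, -0.012, 0.011]
```

```bash

python3 -m inch '{"translation":[[0.04,0.07,-0.3],[0.04,0.07,-0.5],[0.04,0.07,-0.55],[0.04,0.07,-0.58],[0.04,0.07,-0.6],[0.04,0.07,-0.6]],"rot":[[-0.015,-0.012,0.011],[-0.015,-0.012,0.011],[-0.015,-0.012,0.011],[-0.015,-0.012,0.011],[-0.015,-0.012,0.011],[-0.015,-0.012,0.011]],"jaw":[55,55,55,55,55,55]}' 50
python3 go.py 578 -341 17 86.5 -45
```

```text
time: 10.7
ee_pos: [0.5785, -0.3421, 0.0211]
eef_rot: [0.673, 0.633, 0.278, -0.261]
ft_force: [0.1, -0.2, -5.9]
width: 0.0596
t 10.7 pos [ 578.5 -342.1   21.1] xax [0.043 0.707 0.706] zax [ 0.044  0.705 -0.708] F [ 0.1 -0.2 -5.9] w 59.6
q [ 1.03  1.08 -0.56  1.04 -0.15  1.56  0.6 ]
SHIFT [-0.005, 0.011, -0.041] ROT [0.002, 0.001, -0.0]
```

```bash

python3 -m inch '{"translation":[[0,0,-0.03],[0,0,-0.03],[0,0,-0.03]],"rot":[[0,0,0],[0,0,0],[0,0,0]],"jaw":[55,55,55]}' 50
python3 -m inch '{"translation":[[0,0,-0.02],[0,0,-0.02],[0,0,-0.02]],"rot":[[0,0,0],[0,0,0],[0,0,0]],"jaw":[55,55,55]}' 50
```

```text
time: 11.0
ee_pos: [0.5785, -0.3422, 0.0183]
eef_rot: [0.673, 0.633, 0.278, -0.261]
ft_force: [0.1, 0.5, -5.9]
width: 0.0595
time: 11.3
ee_pos: [0.5786, -0.3423, 0.0165]
eef_rot: [0.673, 0.633, 0.279, -0.261]
ft_force: [-0.3, -1.4, -4.5]
width: 0.0598
```

```bash

python3 -m inch '{"translation":[[0,0,0],[0,0,0],[0,0,0],[0,0,0]],"rot":[[0,0,0],[0,0,0],[0,0,0],[0,0,0]],"jaw":[80,80,80,80]}' 50 
python3 -m inch '{"translation":[[-0.01,-0.25,0.25],[-0.03,-0.5,0.5],[-0.03,-0.5,0.9],[-0.03,-0.3,1],[-0.03,-0.1,1],[-0.03,-0.1,1],[-0.03,-0.1,1],[-0.03,-0.1,1]],"rot":[[0,0,0],[0,0,0],[-0.75,0.04,0],[-0.75,0.04,0],[-0.75,0.04,0],[-0.75,0.04,0],[-0.75,0.04,0],[-0.75,0.04,0]],"jaw":[80,80,80,80,80,80,80,80]}' 50
python3 go.py 578 -338 14 86.5 0
python3 - <<'E'
from meas import *
s=r.read_state();im=eyes.camera('wrist');dies(eyes.camera('top'),'top')
cv2.imwrite('pics/w5.png',im);print(proj('wrist',[.578,-.338,.038],s))
E
```

```text
time: 11.7
ee_pos: [0.5788, -0.3422, 0.0168]
eef_rot: [0.673, 0.633, 0.279, -0.261]
ft_force: [-0.5, -0.7, -0.4]
width: 0.0783
time: 12.5
ee_pos: [0.5779, -0.3478, 0.119]
eef_rot: [0.725, 0.689, 0.001, 0.006]
ft_force: [-0.0, 0.4, -0.4]
width: 0.0802
t 12.5 pos [ 577.9 -347.8  119. ] xax [ 0.051  0.999 -0.006] zax [ 0.009 -0.007 -1.   ] F [-0.   0.4 -0.4] w 80.2
q [ 0.79  0.55 -0.44  1.44  0.25  1.19  0.26]
SHIFT [0.001, 0.098, -1.05] ROT [0.007, 0.009, -0.01]
[490. 395.] xy 141.9 -426.3 size 227.4 134.3 long-axis deg 86.3
[ 18. 381.] xy 147.1 666.6 size 142.1 66.0 long-axis deg -0.4
[  3. 385.] xy 157.9 719.4 size 118.9 13.9 long-axis deg -0.4
[226. 308.] xy 345.7 175.0 size 107.0 67.1 long-axis deg 85.6
[445. 270.] xy 422.1 -332.6 size 59.6 46.9 long-axis deg 29.7
[354. 259.] xy 457.6 -118.0 size 60.2 46.2 long-axis deg -62.4
[444. 202.] xy 580.7 -338.6 size 57.8 43.5 long-axis deg -3.4
[349. 182.] xy 632.6 -115.2 size 60.0 46.5 long-axis deg 16.0
[517. 225.] xy 490.7 -488.5 size 541.5 232.1 long-axis deg -11.3
[292. 130.] xy 762.1 15.9 size 247.6 25.2 long-axis deg 86.4
[[276.68312936 208.89244526]]
```

View pics/w5.png

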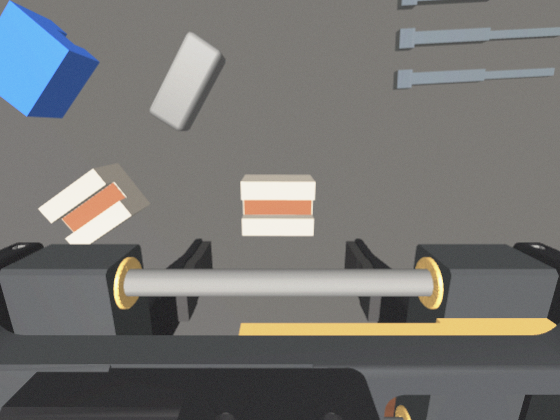

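The wrist view shows die D groove up at (278,207), centred between the fingers. I'll grasp it vertically and lift.

```bash

python3 -m inch '{"translation":[[0.01,0.09,-0.1],[0.01,0.09,-0.45],[0.01,0.09,-0.8],[0.01,0.09,-1],[0.01,0.09,-1],[0.01,0.09,-1],[0.01,0.09,-1]],"rot":[[0.007,0.009,0],[0.007,0.009,0],[0.007,0.009,0],[0.007,0.009,0],[0.007,0.009,0],[0.007,0.009,0],[0.007,0.009,0]],"jaw":[80,80,80,80,80,80,80]}' 50 
python3 -m inch '{"translation":[[0,0,-0.03],[0,0,-0.03],[0,0,-0.03],[0,0,-0.03],[0,0,-0.03]],"rot":[[0,0,0],[0,0,0],[0,0,0],[0,0,0],[0,0,0]],"jaw":[80,55,55,55,55]}' 50 
python3 -m inch '{"translation":[[0,0,0.3],[0,0,0.7],[0,0,1],[0,0,1]],"rot":[[0,0,0],[0,0,0],[0,0,0],[0,0,0]],"jaw":[55,55,55,55]}' 50 
python3 go.py 534 239.5 110 96.6 0
```

```text
time: 13.3
ee_pos: [0.5766, -0.3423, 0.0162]
eef_rot: [0.727, 0.687, 0.001, -0.004]
ft_force: [-0.4, -0.0, 0.1]
width: 0.0803
time: 13.8
ee_pos: [0.5771, -0.3422, 0.0134]
eef_rot: [0.727, 0.687, 0.001, -0.004]
ft_force: [1.7, -0.6, -1.1]
width: 0.0597
time: 14.2
ee_pos: [0.579, -0.343, 0.1178]
eef_rot: [0.727, 0.687, 0.002, -0.001]
ft_force: [1.2, -0.1, -5.7]
width: 0.0595
t 14.2 pos [ 579.  -343.   117.8] xax [0.057 0.998 0.004] zax [ 0.002  0.004 -1.   ] F [ 1.2 -0.1 -5.7] w 59.5
q [ 0.79  0.56 -0.44  1.44  0.24  1.2   0.26]
SHIFT [-0.45, 5.825, -0.078] ROT [-0.004, 0.002, 0.164]
```

```bash

for i in 1 2 3; do :; done
python3 -m inch '{"translation":[[-0.08,0.98,0],[-0.08,0.98,0],[-0.08,0.98,0]],"rot":[[0,0,0.03],[0,0,0.03],[0,0,0.03]],"jaw":[55,55,55]}' 50 >/dev/null
python3 -m inch '{"translation":[[-0.08,1,0],[-0.08,1,0],[-0.08,1,0]],"rot":[[0,0,0.03],[0,0,0.03],[0,0,0.03]],"jaw":[55,55,55]}' 50 >/dev/null
python3 -m inch '{"translation":[[-0.08,1,0],[-0.08,1,0],[-0.08,1,0]],"rot":[[0,0,0.03],[0,0,0.03],[0,0,0.03]],"jaw":[55,55,55]}' 50 >/dev/null
python3 -m inch '{"translation":[[-0.08,1,0],[-0.08,1,0],[-0.08,1,0]],"rot":[[0,0,0.03],[0,0,0.03],[0,0,0.03]],"jaw":[55,55,55]}' 50 >/dev/null
python3 -m inch '{"translation":[[-0.08,1,0],[-0.08,1,0],[-0.08,1,0]],"rot":[[0,0,0.03],[0,0,0.03],[0,0,0.03]],"jaw":[55,55,55]}' 50
python3 go.py 534 236 50 96.6 0
```

```text
time: 15.7
ee_pos: [0.5304, 0.1954, 0.1113]
eef_rot: [0.654, 0.756, 0.005, -0.013]
ft_force: [-0.1, 0.4, -6.6]
width: 0.0598
t 15.7 pos [530.4 195.4 111.3] xax [-0.144  0.989  0.026] zax [-0.013  0.024 -1.   ] F [-0.1  0.4 -6.6] w 59.8
q [ 0.18  0.4  -0.72  1.73  0.26  1.12 -0.47]
SHIFT [0.036, 0.406, -0.613] ROT [-0.023, -0.012, -0.028]
```

```bash

python3 -m inch '{"translation":[[0.04,0.4,0],[0.04,0.4,-0.1],[0.04,0.4,-0.3],[0.04,0.4,-0.5],[0.04,0.4,-0.5],[0.04,0.4,-0.5]],"rot":[[-0.023,-0.012,-0.028],[-0.023,-0.012,-0.028],[-0.023,-0.012,-0.028],[-0.023,-0.012,-0.028],[-0.023,-0.012,-0.028],[-0.023,-0.012,-0.028]],"jaw":[55,55,55,55,55,55]}' 50
python3 go.py 534 236 44 96.6 0
```

```text
time: 16.3
ee_pos: [0.5339, 0.235, 0.0607]
eef_rot: [0.665, 0.747, -0.001, -0.001]
ft_force: [-0.0, 0.5, -6.8]
width: 0.0598
t 16.3 pos [533.9 235.   60.7] xax [-0.115  0.993  0.   ] zax [-0.002 -0.    -1.   ] F [-0.   0.5 -6.8] w 59.8
q [ 0.06  0.49 -0.69  1.73  0.35  1.05 -0.63]
SHIFT [0.001, 0.01, -0.167] ROT [0.0, -0.001, -0.0]
```

```bash

python3 -m inch '{"translation":[[0,0.01,-0.1],[0,0.01,-0.16],[0,0.01,-0.165],[0,0.01,-0.17],[0,0.01,-0.17]],"rot":[[0,0,0],[0,0,0],[0,0,0],[0,0,0],[0,0,0]],"jaw":[55,55,55,55,55]}' 50
python3 -m inch '{"translation":[[0,0,0],[0,0,0],[0,0,0],[0,0,0]],"rot":[[0,0,0],[0,0,0],[0,0,0],[0,0,0]],"jaw":[72,72,72,72]}' 50
python3 -m inch '{"translation":[[0,0,0.3],[0,0,0.7],[0,0,1],[0,0,1]],"rot":[[0,0,0],[0,0,0],[0,0,0],[0,0,0]],"jaw":[72,72,80,80]}' 50 
python3 go.py 633 -115 150 106 45
```

```text
time: 16.8
ee_pos: [0.5339, 0.236, 0.0438]
eef_rot: [0.665, 0.747, -0.001, -0.0]
ft_force: [0.8, 0.1, -6.5]
width: 0.0596
time: 17.2
ee_pos: [0.5342, 0.2362, 0.0443]
eef_rot: [0.665, 0.747, -0.0, -0.0]
ft_force: [0.0, 0.4, -0.4]
width: 0.0713
time: 17.6
ee_pos: [0.5363, 0.2376, 0.149]
eef_rot: [0.665, 0.747, 0.003, 0.001]
ft_force: [0.5, -0.4, -1.0]
width: 0.0782
t 17.6 pos [536.3 237.6 149. ] xax [-0.116  0.993  0.002] zax [ 0.006  0.003 -1.   ] F [ 0.5 -0.4 -1. ] w 78.2
q [ 0.09  0.4  -0.73  1.65  0.28  1.2  -0.58]
SHIFT [0.967, -3.526, 0.01] ROT [-0.739, -0.142, 0.146]
```

```bash

python3 -m inch '{"translation":[[0.25,-0.9,0],[0.25,-0.9,0],[0.25,-0.9,0]],"rot":[[0,0,0.05],[0,0,0.05],[0,0,0.05]],"jaw":[80,80,80]}' 50 >/dev/null
python3 -m inch '{"translation":[[0.25,-0.9,0],[0.25,-0.9,0],[0.25,-0.9,0]],"rot":[[0,0,0.05],[0,0,0.05],[0,0,0.05]],"jaw":[80,80,80]}' 50 >/dev/null
python3 -m inch '{"translation":[[0.25,-0.9,0],[0.25,-0.9,0],[0.25,-0.9,0],[0.25,-0.9,0],[0.25,-0.9,0],[0.25,-0.9,0]],"rot":[[-0.4,-0.07,0.03],[-0.6,-0.12,0.03],[-0.74,-0.2,0.03],[-0.74,-0.2,0.03],[-0.74,-0.2,0.03],[-0.74,-0.2,0.03]],"jaw":[80,80,80,80,80,80]}' 50 >/dev/null
python3 go.py 613 -47 90 106 45
python3 -c "
from meas import *
dies(eyes.camera('top'),'top')"
```

```text
t 18.8 pos [614.2 -45.2 145.5] xax [-0.151  0.672 -0.725] zax [ 0.209 -0.695 -0.688] F [-1.1  0.5 -0.6] w 80.1
q [-0.03  0.46 -0.48  1.77  1.03  1.36 -0.69]
SHIFT [-0.012, -0.018, -0.555] ROT [0.015, 0.04, 0.021]
[ 18. 383.] xy 147.1 666.6 size 142.1 66.0 long-axis deg -0.4
[  3. 385.] xy 157.9 719.4 size 118.9 13.9 long-axis deg -0.4
[329. 381.] xy 180.0 -33.0 size 287.3 94.7 long-axis deg 35.4
[215. 306.] xy 342.7 214.2 size 248.3 51.7 long-axis deg 28.7
[445. 270.] xy 422.2 -332.7 size 59.6 47.2 long-axis deg 29.7
[351. 257.] xy 457.6 -118.1 size 60.9 46.2 long-axis deg -62.2
[349. 182.] xy 632.6 -115.5 size 60.2 47.3 long-axis deg 16.1
[229. 215.] xy 546.7 129.6 size 445.4 210.5 long-axis deg 44.4
[293. 130.] xy 762.2 15.9 size 247.6 25.3 long-axis deg 86.3
```

```bash

python3 -m inch '{"translation":[[-0.01,-0.02,-0.4],[-0.01,-0.02,-0.55],[-0.01,-0.02,-0.55],[-0.01,-0.02,-0.55]],"rot":[[0.015,0.04,0.02],[0.015,0.04,0.02],[0.015,0.04,0.02],[0.015,0.04,0.02]],"jaw":[80,80,80,80]}' 50
python3 go.py 632.6 -115.5 19 106 45
```

```text
time: 19.25
ee_pos: [0.613, -0.0473, 0.0903]
eef_rot: [0.556, 0.738, -0.231, 0.305]
ft_force: [1.2, -0.2, 1.0]
width: 0.0804
t 19.25 pos [613.  -47.3  90.3] xax [-0.195  0.679 -0.707] zax [ 0.193 -0.681 -0.707] F [ 1.2 -0.2  1. ] w 80.4
q [-0.02  0.53 -0.46  1.79  1.06  1.31 -0.71]
SHIFT [0.196, -0.682, -0.713] ROT [0.001, -0.001, 0.001]
```

```bash

python3 -m inch '{"translation":[[0.08,-0.28,-0.3],[0.16,-0.55,-0.58],[0.196,-0.68,-0.71],[0.196,-0.68,-0.71],[0.196,-0.68,-0.71],[0.196,-0.68,-0.71],[0.196,-0.68,-0.71],[0.196,-0.68,-0.71],[0.196,-0.68,-0.71]],"rot":[[0,0,0],[0,0,0],[0,0,0],[0,0,0],[0,0,0],[0,0,0],[0,0,0],[0,0,0],[0,0,0]],"jaw":[80,80,80,80,55,55,55,55,55]}' 50 
python3 -m inch '{"translation":[[0,0,0.3],[-0.2,0,0.6],[-0.4,0,0.6],[-0.4,0,0.6]],"rot":[[0,0,0],[0,0,0],[0,0,0],[0,0,0]],"jaw":[55,55,55,55]}' 50
python3 -m inch '{"translation":[[0,0,0],[0,0,0],[0,0,0],[0,0,0],[0,0,0],[0,0,0]],"rot":[[0.72,0.207,0],[0.72,0.207,0],[0.72,0.207,0],[0.72,0.207,0],[0.72,0.207,0],[0.72,0.207,0]],"jaw":[55,55,55,55,55,55]}' 50 >/dev/null
python3 -m inch '{"translation":[[0,0,0],[0,0,0],[0,0,0],[0,0,0],[0,0,0],[0,0,0],[0,0,0]],"rot":[[0.72,0.207,0],[0.72,0.207,0],[0.72,0.207,0],[0.72,0.207,0],[0.72,0.207,0],[0.72,0.207,0],[0.72,0.207,0]],"jaw":[55,55,55,55,55,55,55]}' 50
python3 go.py 593 -115 25 106 -45
```

```text
time: 20.15
ee_pos: [0.6325, -0.1145, 0.0202]
eef_rot: [0.556, 0.738, -0.231, 0.305]
ft_force: [-6.0, 2.4, 7.4]
width: 0.0597
time: 20.55
ee_pos: [0.5905, -0.1135, 0.0802]
eef_rot: [0.556, 0.738, -0.231, 0.305]
ft_force: [0.7, 0.2, -7.4]
width: 0.0595
time: 21.85
ee_pos: [0.5901, -0.1192, 0.0775]
eef_rot: [0.558, 0.736, 0.229, -0.308]
ft_force: [-0.4, 0.4, -5.6]
width: 0.0599
t 21.85 pos [ 590.1 -119.2   77.5] xax [-0.187  0.68   0.709] zax [-0.198  0.681 -0.705] F [-0.4  0.4 -5.6] w 59.9
q [ 0.84  0.92 -0.68  1.27 -0.13  1.53  0.56]
SHIFT [0.029, 0.042, -0.525] ROT [-0.001, -0.008, 0.003]
```

```bash

python3 -m inch '{"translation":[[0,0,-0.3],[0,0,-0.48],[0,0,-0.51],[0,0,-0.52],[0,0,-0.53],[0,0,-0.53],[0,0,-0.53]],"rot":[[0,-0.008,0],[0,-0.008,0],[0,-0.008,0],[0,-0.008,0],[0,-0.008,0],[0,-0.008,0],[0,-0.008,0]],"jaw":[55,55,55,55,55,55,55]}' 50
python3 -m inch '{"translation":[[0,0,-0.02],[0,0,-0.02]],"rot":[[0,0,0],[0,0,0]],"jaw":[55,55]}' 50
python3 go.py 590 -119 23 106 -45
```

```text
time: 22.55
ee_pos: [0.5905, -0.1193, 0.0253]
eef_rot: [0.557, 0.737, 0.231, -0.305]
ft_force: [0.3, 0.6, -5.8]
width: 0.0595
time: 22.75
ee_pos: [0.5907, -0.1195, 0.0234]
eef_rot: [0.557, 0.737, 0.231, -0.305]
ft_force: [-0.3, 0.3, -5.4]
width: 0.0598
t 22.75 pos [ 590.7 -119.5   23.4] xax [-0.194  0.681  0.707] zax [-0.191  0.68  -0.708] F [-0.3  0.3 -5.4] w 59.8
q [ 0.83  0.98 -0.66  1.29 -0.1   1.46  0.6 ]
SHIFT [-0.007, 0.005, -0.004] ROT [0.0, 0.002, 0.004]
```

```bash

python3 -m inch '{"translation":[[0,0,0],[0,0,0],[0,0,0],[0,0,0]],"rot":[[0,0,0],[0,0,0],[0,0,0],[0,0,0]],"jaw":[80,80,80,80]}' 50
python3 -m inch '{"translation":[[0.07,-0.25,0.25],[0.14,-0.5,0.5],[0.12,-0.5,0.9],[0,0.2,1],[-0.15,0.7,1],[-0.2,0.7,1],[-0.2,0.7,1]],"rot":[[0,0,0],[0,0,0],[-0.72,-0.2,0],[-0.72,-0.2,0],[-0.72,-0.2,0],[-0.72,-0.2,0],[-0.72,-0.2,0]],"jaw":[80,80,80,80,80,80,80]}' 50
python3 -m inch '{"translation":[[0,0.1,0],[0,0.1,0],[0,0.1,0],[0,0.05,-0.1],[0,0,-0.2],[0,0,-0.2],[0,0,-0.2]],"rot":[[-0.75,-0.22,0],[-0.75,-0.22,0],[-0.75,-0.22,0],[-0.75,-0.22,0],[-0.75,-0.22,0],[-0.75,-0.22,0],[-0.75,-0.22,0]],"jaw":[80,80,80,80,80,80,80]}' 50
python3 go.py 590.7 -118.5 23 106 45
```

```text
time: 23.15
ee_pos: [0.5909, -0.1193, 0.0239]
eef_rot: [0.557, 0.737, 0.231, -0.304]
ft_force: [0.3, 0.6, -0.7]
width: 0.0782
time: 23.85
ee_pos: [0.57, -0.0447, 0.1258]
eef_rot: [0.601, 0.799, 0.009, -0.011]
ft_force: [-0.7, -0.6, -0.9]
width: 0.0797
time: 24.55
ee_pos: [0.5689, -0.042, 0.1039]
eef_rot: [0.552, 0.74, -0.23, 0.308]
ft_force: [0.5, 0.5, -0.2]
width: 0.0801
t 24.55 pos [568.9 -42.  103.9] xax [-0.201  0.675 -0.71 ] zax [ 0.202 -0.68  -0.705] F [ 0.5  0.5 -0.2] w 80.1
q [-0.    0.44 -0.52  1.9   1.03  1.32 -0.74]
SHIFT [0.218, -0.765, -0.809] ROT [0.003, 0.001, -0.009]
```

```bash

python3 -m inch '{"translation":[[0.08,-0.28,-0.3],[0.16,-0.55,-0.58],[0.218,-0.76,-0.81],[0.218,-0.76,-0.81],[0.218,-0.76,-0.81],[0.218,-0.76,-0.81]],"rot":[[0,0,0],[0,0,0],[0,0,0],[0,0,0],[0,0,0],[0,0,0]],"jaw":[80,80,80,80,80,80]}' 50
python3 -m inch '{"translation":[[0,0,0],[0,0,0],[0,0,0],[0,0,0]],"rot":[[0,0,0],[0,0,0],[0,0,0],[0,0,0]],"jaw":[55,55,55,55]}' 50 
python3 -m inch '{"translation":[[0,0,0.3],[0,0,0.6],[0,0,0.6],[0,0,0.6]],"rot":[[0,0,0],[0,0,0],[0,0,0],[0,0,0]],"jaw":[55,55,55,55]}' 50
python3 -m inch '{"translation":[[0,0,0],[0,0,0],[0,0,0],[0,0,0],[0,0,0],[0,0,0]],"rot":[[0.72,0.207,0],[0.72,0.207,0],[0.72,0.207,0],[0.72,0.207,0],[0.72,0.207,0],[0.72,0.207,0]],"jaw":[55,55,55,55,55,55]}' 50 >/dev/null
python3 -m inch '{"translation":[[0,0,0],[0,0,0],[0,0,0],[0,0,0],[0,0,0],[0,0,0],[0,0,0]],"rot":[[0.72,0.207,0],[0.72,0.207,0],[0.72,0.207,0],[0.72,0.207,0],[0.72,0.207,0],[0.72,0.207,0],[0.72,0.207,0]],"jaw":[55,55,55,55,55,55,55]}' 50
python3 go.py 590 -118 22 106 -45
```

```text
time: 25.15
ee_pos: [0.5916, -0.1173, 0.0242]
eef_rot: [0.552, 0.74, -0.229, 0.308]
ft_force: [0.1, -0.1, 0.4]
width: 0.0796
time: 25.55
ee_pos: [0.5911, -0.1175, 0.0246]
eef_rot: [0.553, 0.74, -0.229, 0.308]
ft_force: [-5.4, 0.8, 5.5]
width: 0.0594
time: 25.95
ee_pos: [0.5907, -0.1172, 0.0838]
eef_rot: [0.553, 0.74, -0.229, 0.308]
ft_force: [0.3, -0.3, -7.4]
width: 0.0593
time: 27.25
ee_pos: [0.5884, -0.123, 0.078]
eef_rot: [0.559, 0.735, 0.231, -0.307]
ft_force: [-0.2, 1.6, -6.1]
width: 0.0598
t 27.25 pos [ 588.4 -123.    78. ] xax [-0.188  0.68   0.709] zax [-0.193  0.682 -0.705] F [-0.2  1.6 -6.1] w 59.8
q [ 0.86  0.92 -0.7   1.27 -0.12  1.53  0.56]
SHIFT [0.016, 0.05, -0.56] ROT [-0.002, -0.004, 0.006]
```

```bash

python3 -m inch '{"translation":[[0,0,-0.3],[0,0,-0.5],[0,0,-0.55],[0,0,-0.56],[0,0,-0.57],[0,0,-0.57]],"rot":[[0,0,0],[0,0,0],[0,0,0],[0,0,0],[0,0,0],[0,0,0]],"jaw":[55,55,55,55,55,55]}' 50
python3 -m inch '{"translation":[[0,0,-0.025],[0,0,-0.025],[0,0,-0.025]],"rot":[[0,0,0],[0,0,0],[0,0,0]],"jaw":[55,55,55]}' 50
python3 -m inch '{"translation":[[0,0,-0.02],[0,0,-0.02],[0,0,-0.02]],"rot":[[0,0,0],[0,0,0],[0,0,0]],"jaw":[55,55,55]}' 50
```

```text
time: 27.85
ee_pos: [0.5891, -0.123, 0.0222]
eef_rot: [0.559, 0.736, 0.231, -0.306]
ft_force: [-0.2, -0.2, -6.3]
width: 0.0594
time: 28.15
ee_pos: [0.5893, -0.1231, 0.02]
eef_rot: [0.559, 0.736, 0.231, -0.306]
ft_force: [-0.9, -0.3, -4.7]
width: 0.0599
time: 28.45
ee_pos: [0.5892, -0.1231, 0.0199]
eef_rot: [0.558, 0.736, 0.231, -0.306]
ft_force: [-5.1, -2.6, 7.4]
width: 0.059
```

Contact. Release, come upright above it, and check.

```bash

python3 -m inch '{"translation":[[0,0,0],[0,0,0],[0,0,0],[0,0,0]],"rot":[[0,0,0],[0,0,0],[0,0,0],[0,0,0]],"jaw":[80,80,80,80]}' 50 
python3 -m inch '{"translation":[[0.07,-0.25,0.25],[0.14,-0.5,0.5],[0.14,-0.5,0.9],[0.08,-0.3,1],[0,0.02,1],[0,0.02,1],[0,0.02,1],[0,0.02,1]],"rot":[[0,0,0],[0,0,0],[-0.72,-0.2,0],[-0.72,-0.2,0],[-0.72,-0.2,0],[-0.72,-0.2,0],[-0.72,-0.2,0],[-0.72,-0.2,0]],"jaw":[80,80,80,80,80,80,80,80]}' 50
python3 go.py 588 -121 14 106 0
python3 - <<'E'
from meas import *
s=r.read_state();im=eyes.camera('wrist');dies(eyes.camera('top'),'top')
dies(im,'wrist',s)
cv2.imwrite('pics/w6.png',im)
E
```

```text
time: 28.85
ee_pos: [0.5894, -0.1229, 0.02]
eef_rot: [0.558, 0.736, 0.232, -0.306]
ft_force: [-0.9, 0.4, -0.6]
width: 0.0782
time: 29.65
ee_pos: [0.5896, -0.1165, 0.1218]
eef_rot: [0.602, 0.799, 0.0, -0.0]
ft_force: [0.1, 0.6, 0.8]
width: 0.0798
t 29.65 pos [ 589.6 -116.5  121.8] xax [-0.275  0.961  0.001] zax [-0.     0.001 -1.   ] F [0.1 0.6 0.8] w 79.8
q [ 0.62  0.44 -0.63  1.63  0.27  1.16  0.2 ]
SHIFT [-0.016, -0.045, -1.078] ROT [-0.001, -0.0, 0.0]
[424. 391.] xy 147.5 -274.1 size 201.8 128.1 long-axis deg 87.3
[ 17. 381.] xy 147.0 666.6 size 142.0 66.0 long-axis deg -0.4
[  3. 385.] xy 157.9 719.4 size 118.9 13.9 long-axis deg -0.4
[226. 308.] xy 345.8 174.9 size 106.8 66.6 long-axis deg 85.6
[446. 270.] xy 422.0 -332.8 size 59.1 46.4 long-axis deg 29.7
[197. 225.] xy 537.9 244.0 size 60.2 45.4 long-axis deg 6.6
[365. 261.] xy 440.6 -128.1 size 468.9 80.7 long-axis deg 10.2
[384. 187.] xy 593.9 -203.0 size 716.8 318.8 long-axis deg 39.1
[395. 327.] xy 725.3 -185.7 size 296.4 17.5 long-axis deg 16.0
[275. 242.] xy 592.7 -136.7 size 60.6 15.6 long-axis deg 16.0
[275. 214.] xy 585.8 -112.3 size 60.4 27.9 long-axis deg 16.0
[101. 180.] xy 442.4 -124.7 size 60.6 15.5 long-axis deg -62.2
[132. 173.] xy 465.9 -112.4 size 60.6 24.6 long-axis deg -62.3
[511. 141.] xy 748.9 -10.5 size 175.3 27.3 long-axis deg 86.3
```

View pics/w6.png

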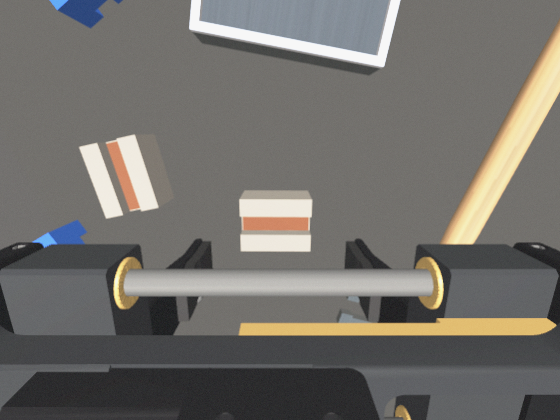

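Die C is now groove up at (275,222). Die D sits on the plate at (534,238) with yaw 6.6°, on target. Grasp C.

```bash

python3 -m inch '{"translation":[[-0.01,-0.05,-0.1],[-0.01,-0.05,-0.45],[-0.01,-0.05,-0.8],[-0.01,-0.05,-1],[-0.01,-0.05,-1],[-0.01,-0.05,-1],[-0.01,-0.05,-1]],"rot":[[0,0,0],[0,0,0],[0,0,0],[0,0,0],[0,0,0],[0,0,0],[0,0,0]],"jaw":[80,80,80,80,80,80,80]}' 50 
python3 -m inch '{"translation":[[0,0,-0.08],[0,0,-0.08],[0,0,-0.08],[0,0,-0.08],[0,0,-0.08]],"rot":[[0,0,0],[0,0,0],[0,0,0],[0,0,0],[0,0,0]],"jaw":[80,55,55,55,55]}' 50 
python3 -m inch '{"translation":[[0,0,0.3],[0,0,0.7],[0,0,1],[0,0,1]],"rot":[[0,0,0],[0,0,0],[0,0,0],[0,0,0]],"jaw":[55,55,55,55]}' 50 
python3 -m inch '{"translation":[[-0.15,0.9,0],[-0.15,0.9,0],[-0.15,0.9,0]],"rot":[[0,0,-0.05],[0,0,-0.05],[0,0,-0.05]],"jaw":[55,55,55]}' 50 >/dev/null
python3 -m inch '{"translation":[[-0.15,0.9,0],[-0.15,0.9,0],[-0.15,0.9,0]],"rot":[[0,0,-0.05],[0,0,-0.05],[0,0,-0.05]],"jaw":[55,55,55]}' 50 >/dev/null
python3 -m inch '{"translation":[[-0.15,0.9,0],[-0.15,0.9,0],[-0.15,0.9,0]],"rot":[[0,0,-0.05],[0,0,-0.05],[0,0,-0.05]],"jaw":[55,55,55]}' 50 >/dev/null
python3 go.py 541.3 175.8 60 96.6 0
```

```text
time: 30.45
ee_pos: [0.589, -0.1256, 0.0212]
eef_rot: [0.604, 0.797, 0.001, -0.003]
ft_force: [0.3, -0.2, 0.6]
width: 0.0797
time: 30.95
ee_pos: [0.5893, -0.1254, 0.0135]
eef_rot: [0.604, 0.797, 0.002, -0.003]
ft_force: [0.5, -0.3, -0.0]
width: 0.0597
time: 31.35
ee_pos: [0.5914, -0.1255, 0.1173]
eef_rot: [0.604, 0.797, 0.003, -0.0]
ft_force: [1.0, 0.4, -6.2]
width: 0.0595
t 32.25 pos [537.7 169.6 113.1] xax [-0.147  0.989  0.017] zax [-0.004  0.017 -1.   ] F [-0.8  0.2 -5.5] w 59.7
q [ 0.23  0.39 -0.73  1.74  0.27  1.12 -0.43]
SHIFT [0.036, 0.062, -0.531] ROT [-0.016, -0.004, -0.031]
```

```bash

python3 -m inch '{"translation":[[0.04,0.03,0],[0.04,0.03,-0.2],[0.04,0.03,-0.4],[0.04,0.03,-0.5],[0.04,0.03,-0.5],[0.04,0.03,-0.5]],"rot":[[-0.016,-0.004,-0.031],[-0.016,-0.004,-0.031],[-0.016,-0.004,-0.031],[-0.016,-0.004,-0.031],[-0.016,-0.004,-0.031],[-0.016,-0.004,-0.031]],"jaw":[55,55,55,55,55,55]}' 50
python3 go.py 541.3 172.5 44 96.6 0
```

```text
time: 32.85
ee_pos: [0.5417, 0.1725, 0.0631]
eef_rot: [0.665, 0.747, 0.0, -0.0]
ft_force: [0.5, -0.1, -6.0]
width: 0.0599
t 32.85 pos [541.7 172.5  63.1] xax [-0.115  0.993  0.   ] zax [ 0.  0. -1.] F [ 0.5 -0.1 -6. ] w 59.9
q [ 0.18  0.46 -0.7   1.77  0.34  1.04 -0.52]
SHIFT [-0.004, -0.0, -0.191] ROT [-0.0, 0.0, 0.0]
```

```bash

python3 -m inch '{"translation":[[0,0,-0.12],[0,0,-0.18],[0,0,-0.185],[0,0,-0.19],[0,0,-0.19]],"rot":[[0,0,0],[0,0,0],[0,0,0],[0,0,0],[0,0,0]],"jaw":[55,55,55,55,55]}' 50
python3 -m inch '{"translation":[[0,0,0],[0,0,0],[0,0,0],[0,0,0]],"rot":[[0,0,0],[0,0,0],[0,0,0],[0,0,0]],"jaw":[72,72,72,72]}' 50
python3 -m inch '{"translation":[[0,0,0.3],[0,0,0.7],[0,0,1],[0,0,1]],"rot":[[0,0,0],[0,0,0],[0,0,0],[0,0,0]],"jaw":[72,72,80,80]}' 50 
python3 -m inch '{"translation":[[-0.26,-0.9,0],[-0.26,-0.9,0],[-0.26,-0.9,0]],"rot":[[0,0,-0.36],[0,0,-0.36],[0,0,-0.36]],"jaw":[80,80,80]}' 50 >/dev/null
python3 -m inch '{"translation":[[-0.26,-0.9,0],[-0.26,-0.9,0],[-0.26,-0.9,0]],"rot":[[0,0,-0.36],[0,0,-0.36],[0,0,-0.36]],"jaw":[80,80,80]}' 50 >/dev/null
python3 -m inch '{"translation":[[-0.26,-0.9,0],[-0.26,-0.9,0],[-0.26,-0.9,0],[-0.26,-0.9,0]],"rot":[[0,0,-0.36],[0,0,-0.36],[0,0,-0.36],[0,0,-0.36]],"jaw":[80,80,80,80]}' 50 >/dev/null
python3 go.py 457.6 -118 90 27.7 0
python3 - <<'E'
from meas import *
s=r.read_state();dies(eyes.camera('top'),'top');im=eyes.camera('wrist');print('w');dies(im,'wrist',s)
E
```

```text
time: 33.35
ee_pos: [0.5417, 0.1725, 0.0442]
eef_rot: [0.665, 0.747, 0.0, -0.0]
ft_force: [0.1, 0.3, -5.8]
width: 0.0596
time: 33.75
ee_pos: [0.542, 0.1727, 0.0446]
eef_rot: [0.665, 0.747, 0.0, 0.0]
ft_force: [-0.2, -0.2, 0.1]
width: 0.0716
time: 34.15
ee_pos: [0.5442, 0.1739, 0.1492]
eef_rot: [0.665, 0.747, 0.003, 0.002]
ft_force: [0.6, 0.5, 0.2]
width: 0.078
t 35.15 pos [ 463.3 -110.8  147.5] xax [ 0.866  0.5   -0.006] zax [-0.001 -0.011 -1.   ] F [ 0.1  0.8 -0.1] w 80.0
q [ 0.58  0.11 -0.47  1.93  0.06  1.12 -0.96]
SHIFT [-0.057, -0.072, -0.575] ROT [0.01, -0.001, -0.038]
[ 18. 381.] xy 147.1 666.6 size 142.1 66.0 long-axis deg -0.4
[  3. 385.] xy 157.9 719.4 size 118.9 13.9 long-axis deg -0.4
[226. 308.] xy 345.7 175.0 size 107.0 67.1 long-axis deg 85.6
[445. 270.] xy 422.1 -332.6 size 59.6 46.9 long-axis deg 29.7
[344. 340.] xy 288.2 -73.4 size 394.4 58.8 long-axis deg -1.3
[196. 226.] xy 537.8 243.1 size 59.4 45.1 long-axis deg 4.7
[224. 221.] xy 545.5 178.8 size 60.8 46.4 long-axis deg 6.6
[393. 276.] xy 337.7 -175.3 size 498.2 159.9 long-axis deg -2.6
[293. 130.] xy 762.2 16.7 size 249.2 25.2 long-axis deg 86.4
w
[395. 328.] xy 417.4 -283.1 size 332.9 19.7 long-axis deg -60.4
[431. 283.] xy 473.7 -281.1 size 59.8 23.7 long-axis deg 42.4
[280. 237.] xy 442.1 -125.9 size 60.7 16.1 long-axis deg -62.6
[281. 211.] xy 464.3 -114.2 size 61.0 28.0 long-axis deg -62.6
```

```bash

python3 -m inch '{"translation":[[-0.06,-0.05,0],[-0.06,-0.05,-0.4],[-0.06,-0.05,-0.8],[-0.06,-0.05,-0.9],[-0.06,-0.05,-0.9],[-0.06,-0.05,-0.9]],"rot":[[0.01,0,-0.038],[0.01,0,-0.038],[0.01,0,-0.038],[0.01,0,-0.038],[0.01,0,-0.038],[0.01,0,-0.038]],"jaw":[80,80,80,80,80,80]}' 50 >/dev/null
python3 go.py 457 -118 14 27.6 0
```

```text
t 35.85 pos [ 458.9 -113.6   59.1] xax [0.881 0.473 0.001] zax [ 0.001  0.    -1.   ] F [ 1.  -0.5  0.5] w 80.1
q [ 0.57  0.22 -0.45  2.02  0.12  0.93 -1.03]
SHIFT [-0.019, -0.044, -0.451] ROT [-0.0, 0.001, -0.01]
```

```bash

python3 -m inch '{"translation":[[-0.02,-0.04,-0.2],[-0.02,-0.04,-0.4],[-0.02,-0.04,-0.45],[-0.02,-0.04,-0.45],[-0.02,-0.04,-0.45],[-0.02,-0.04,-0.45],[-0.02,-0.04,-0.45],[-0.02,-0.04,-0.45]],"rot":[[0,0,-0.01],[0,0,-0.01],[0,0,-0.01],[0,0,-0.01],[0,0,-0.01],[0,0,-0.01],[0,0,-0.01],[0,0,-0.01]],"jaw":[80,80,80,80,55,55,55,55]}' 50 
python3 -m inch '{"translation":[[0,0,0.3],[0,0,0.7],[0,0,1],[0,0,1]],"rot":[[0,0,0],[0,0,0],[0,0,0],[0,0,0]],"jaw":[55,55,55,55]}' 50 
python3 -m inch '{"translation":[[0.28,0.7,0],[0.28,0.7,0],[0.28,0.7,0]],"rot":[[0,0,0.36],[0,0,0.36],[0,0,0.36]],"jaw":[55,55,55]}' 50 >/dev/null
python3 -m inch '{"translation":[[0.28,0.7,0],[0.28,0.7,0],[0.28,0.7,0]],"rot":[[0,0,0.36],[0,0,0.36],[0,0,0.36]],"jaw":[55,55,55]}' 50 >/dev/null
python3 -m inch '{"translation":[[0.28,0.7,0],[0.28,0.7,0],[0.28,0.7,0],[0.28,0.7,0]],"rot":[[0,0,0.36],[0,0,0.36],[0,0,0.36],[0,0,0.36]],"jaw":[55,55,55,55]}' 50 >/dev/null
python3 go.py 548.7 112.2 60 96.6 0
```

```text
time: 36.65
ee_pos: [0.4572, -0.1174, 0.0147]
eef_rot: [0.971, 0.239, 0.001, 0.0]
ft_force: [-2.4, 2.1, 6.6]
width: 0.0595
time: 37.05
ee_pos: [0.4592, -0.1179, 0.118]
eef_rot: [0.971, 0.239, 0.003, 0.002]
ft_force: [0.8, -0.3, -6.9]
width: 0.0596
t 38.05 pos [541.6 102.8 112.3] xax [-0.069  0.998  0.009] zax [-0.005  0.009 -1.   ] F [-0.3 -0.8 -7.2] w 60.1
q [ 0.34  0.36 -0.72  1.77  0.25  1.11 -0.39]
SHIFT [0.071, 0.094, -0.523] ROT [-0.009, -0.005, 0.044]
```

```bash

python3 -m inch '{"translation":[[0.07,0.09,0],[0.07,0.09,-0.2],[0.07,0.09,-0.4],[0.07,0.09,-0.5],[0.07,0.09,-0.5],[0.07,0.09,-0.5]],"rot":[[-0.009,-0.005,0.044],[-0.009,-0.005,0.044],[-0.009,-0.005,0.044],[-0.009,-0.005,0.044],[-0.009,-0.005,0.044],[-0.009,-0.005,0.044]],"jaw":[55,55,55,55,55,55]}' 50
python3 go.py 548.7 112.2 45 96.6 0
```

```text
time: 38.65
ee_pos: [0.5488, 0.1117, 0.0627]
eef_rot: [0.666, 0.746, -0.0, 0.0]
ft_force: [0.7, 0.1, -6.8]
width: 0.0596
t 38.65 pos [548.8 111.7  62.7] xax [-0.114  0.993 -0.001] zax [ 0.    -0.001 -1.   ] F [ 0.7  0.1 -6.8] w 59.6
q [ 0.3   0.44 -0.7   1.79  0.33  1.03 -0.41]
SHIFT [-0.001, 0.005, -0.177] ROT [0.0, 0.0, 0.001]
```

```bash

python3 -m inch '{"translation":[[0,0,-0.12],[0,0,-0.165],[0,0,-0.17],[0,0,-0.175],[0,0,-0.175]],"rot":[[0,0,0],[0,0,0],[0,0,0],[0,0,0],[0,0,0]],"jaw":[55,55,55,55,55]}' 50
python3 -m inch '{"translation":[[0,0,0],[0,0,0],[0,0,0],[0,0,0]],"rot":[[0,0,0],[0,0,0],[0,0,0],[0,0,0]],"jaw":[72,72,72,72]}' 50
python3 -m inch '{"translation":[[0,0,0.3],[0,0,0.7],[0,0,1],[0,0,1]],"rot":[[0,0,0],[0,0,0],[0,0,0],[0,0,0]],"jaw":[72,72,80,80]}' 50 
python3 -m inch '{"translation":[[-0.25,-0.86,0],[-0.25,-0.86,0],[-0.25,-0.86,0]],"rot":[[0,0,0.07],[0,0,0.07],[0,0,0.07]],"jaw":[80,80,80]}' 50 >/dev/null
python3 -m inch '{"translation":[[-0.25,-0.86,0],[-0.25,-0.86,0],[-0.25,-0.86,0]],"rot":[[0,0,0.07],[0,0,0.07],[0,0,0.07]],"jaw":[80,80,80]}' 50 >/dev/null
python3 -m inch '{"translation":[[-0.25,-0.86,0],[-0.25,-0.86,0],[-0.25,-0.86,0]],"rot":[[0,0,0.07],[0,0,0.07],[0,0,0.07]],"jaw":[80,80,80]}' 50 >/dev/null
python3 -m inch '{"translation":[[-0.25,-0.86,0],[-0.25,-0.86,0],[-0.25,-0.86,0]],"rot":[[0,0,0.07],[0,0,0.07],[0,0,0.07]],"jaw":[80,80,80]}' 50 >/dev/null
python3 -m inch '{"translation":[[-0.22,-0.8,0],[-0.22,-0.8,0],[-0.22,-0.8,0],[-0.22,-0.8,0]],"rot":[[0,0,0.07],[0,0,0.07],[0,0,0.07],[0,0,0.07]],"jaw":[80,80,80,80]}' 50 >/dev/null
python3 go.py 422 -332.6 60 119.7 0
python3 - <<'E'
from meas import *
s=r.read_state();dies(eyes.camera('top'),'top');im=eyes.camera('wrist');print('w');dies(im,'wrist',s)
E
```

```text
time: 39.15
ee_pos: [0.5489, 0.1118, 0.0454]
eef_rot: [0.666, 0.746, 0.0, 0.0]
ft_force: [-0.5, 0.1, -7.3]
width: 0.0594
time: 39.55
ee_pos: [0.5493, 0.1119, 0.0458]
eef_rot: [0.666, 0.746, 0.0, 0.001]
ft_force: [0.5, -0.6, 0.4]
width: 0.0714
time: 39.95
ee_pos: [0.5516, 0.1128, 0.1504]
eef_rot: [0.665, 0.746, 0.003, 0.003]
ft_force: [0.0, 0.3, -1.0]
width: 0.0779
t 41.55 pos [ 423.  -334.6  147. ] xax [-0.433  0.901 -0.006] zax [ 0.004 -0.005 -1.   ] F [-0.6  0.4 -0.3] w 80.1
q [ 1.03  0.25 -0.51  1.78  0.14  1.14  0.93]
SHIFT [-0.01, 0.02, -0.87] ROT [0.005, 0.004, 0.067]
[ 17. 385.] xy 147.1 666.6 size 142.1 66.0 long-axis deg -0.4
[  3. 385.] xy 157.9 719.4 size 118.9 13.9 long-axis deg -0.4
[226. 308.] xy 345.6 175.0 size 107.3 67.6 long-axis deg 85.6
[444. 270.] xy 421.6 -331.6 size 59.8 44.5 long-axis deg 29.1
[478. 261.] xy 441.7 -409.0 size 89.5 28.2 long-axis deg -8.3
[515. 311.] xy 288.0 -492.6 size 488.0 193.9 long-axis deg -17.1
[197. 226.] xy 537.9 243.5 size 60.0 45.4 long-axis deg 6.2
[224. 223.] xy 545.4 178.5 size 60.6 46.8 long-axis deg 5.4
[256. 218.] xy 553.9 107.3 size 61.1 39.5 long-axis deg -0.9
[293. 130.] xy 762.2 16.0 size 247.9 25.3 long-axis deg 86.3
w
[395. 327.] xy 588.6 -393.1 size 329.6 19.6 long-axis deg 25.6
[434. 284.] xy 595.0 -334.7 size 57.7 14.1 long-axis deg -55.4
[124. 283.] xy 320.2 -467.3 size 59.1 22.7 long-axis deg -78.6
[276. 205.] xy 419.2 -330.5 size 61.0 51.8 long-axis deg 29.9
```

```bash

python3 -m inch '{"translation":[[-0.01,0.02,-0.1],[-0.01,0.02,-0.5],[-0.01,0.02,-0.87],[-0.01,0.02,-0.87],[-0.01,0.02,-0.87],[-0.01,0.02,-0.87]],"rot":[[0,0,0.067],[0,0,0.067],[0,0,0.067],[0,0,0.067],[0,0,0.067],[0,0,0.067]],"jaw":[80,80,80,80,80,80]}' 50 >/dev/null
python3 go.py 421.8 -332.5 14 119.7 0
```

```text
t 42.25 pos [ 424.1 -331.5   62.5] xax [-0.499  0.867 -0.009] zax [ 0.007 -0.007 -1.   ] F [0.  0.8 1. ] w 79.9
q [ 1.01  0.35 -0.5   1.86  0.2   0.97  0.94]
SHIFT [-0.023, -0.01, -0.485] ROT [0.006, 0.006, -0.004]
```

```bash

python3 -m inch '{"translation":[[-0.02,-0.01,-0.2],[-0.02,-0.01,-0.4],[-0.02,-0.01,-0.48],[-0.02,-0.01,-0.48],[-0.02,-0.01,-0.48],[-0.02,-0.01,-0.48],[-0.02,-0.01,-0.48],[-0.02,-0.01,-0.48]],"rot":[[0.006,0.006,0],[0.006,0.006,0],[0.006,0.006,0],[0.006,0.006,0],[0.006,0.006,0],[0.006,0.006,0],[0.006,0.006,0],[0.006,0.006,0]],"jaw":[80,80,80,80,55,55,55,55]}' 50 
python3 -m inch '{"translation":[[0,0,0.3],[0,0,0.7],[0,0,1],[0,0,1]],"rot":[[0,0,0],[0,0,0],[0,0,0],[0,0,0]],"jaw":[55,55,55,55]}' 50 
python3 -m inch '{"translation":[[0.3,0.86,0],[0.3,0.86,0],[0.3,0.86,0]],"rot":[[0,0,-0.09],[0,0,-0.09],[0,0,-0.09]],"jaw":[55,55,55]}' 50 >/dev/null
python3 -m inch '{"translation":[[0.3,0.86,0],[0.3,0.86,0],[0.3,0.86,0]],"rot":[[0,0,-0.09],[0,0,-0.09],[0,0,-0.09]],"jaw":[55,55,55]}' 50 >/dev/null
python3 -m inch '{"translation":[[0.3,0.86,0],[0.3,0.86,0],[0.3,0.86,0]],"rot":[[0,0,-0.09],[0,0,-0.09],[0,0,-0.09]],"jaw":[55,55,55]}' 50
python3 go.py 556 48.7 110 96.6 0
python3 -c "
from meas import *
dies(eyes.camera('top'),'top',z=.068)"
```

```text
time: 43.05
ee_pos: [0.4222, -0.333, 0.0151]
eef_rot: [0.501, 0.866, -0.0, 0.001]
ft_force: [-2.8, -0.6, 5.1]
width: 0.0599
time: 43.45
ee_pos: [0.4239, -0.3341, 0.1188]
eef_rot: [0.501, 0.866, -0.001, 0.004]
ft_force: [1.2, -0.9, -6.2]
width: 0.0597
time: 44.35
ee_pos: [0.5173, -0.053, 0.1149]
eef_rot: [0.607, 0.795, 0.003, -0.0]
ft_force: [0.0, 0.9, -5.3]
width: 0.0595
t 44.35 pos [517.3 -53.  114.9] xax [-0.264  0.965  0.005] zax [ 0.003  0.006 -1.   ] F [ 0.   0.9 -5.3] w 59.5
q [ 0.61  0.27 -0.67  1.85  0.19  1.08  0.14]
SHIFT [0.387, 1.017, -0.049] ROT [-0.005, 0.003, -0.145]
[ 18. 381.] xy 152.8 650.9 size 138.7 64.4 long-axis deg -0.4
[  3. 385.] xy 163.4 702.5 size 116.0 13.5 long-axis deg -0.4
[226. 308.] xy 346.8 171.1 size 104.4 65.3 long-axis deg 85.6
[332. 331.] xy 310.6 -36.9 size 442.0 68.6 long-axis deg 11.6
[386. 313.] xy 337.9 -185.6 size 426.1 57.3 long-axis deg 6.3
[196. 226.] xy 534.3 238.2 size 58.6 44.3 long-axis deg 6.0
[224. 221.] xy 541.9 174.5 size 59.7 44.7 long-axis deg 8.0
[254. 218.] xy 550.0 105.0 size 59.6 37.2 long-axis deg 2.1
[344. 193.] xy 585.6 -97.1 size 152.5 148.3 long-axis deg 16.0
[292. 130.] xy 753.1 15.9 size 241.7 24.5 long-axis deg 86.4
```

```bash
python3 -c "
from h import *
a=eyes.camera('top')[170:270,120:320]
cv2.imwrite('pics/p1.png',cv2.resize(a,(800,400),interpolation=cv2.INTER_CUBIC))"
```

```text
(no output)
```

View pics/p1.png

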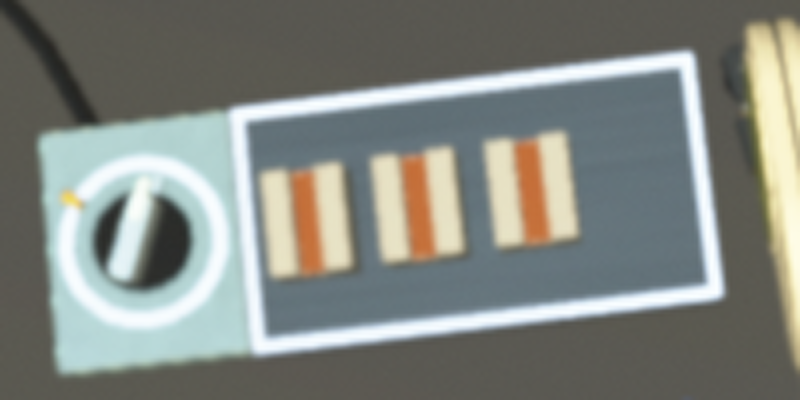

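The crop shows three dies flat on the plate, groove up and inside the lip, at (308,220), (417,205) and (532,190), with room for the fourth at about (640,175). The odd size for A came from the mask.

```bash

python3 -m inch '{"translation":[[0.38,1,0],[0.38,1,0],[0.38,1,0],[0.38,1,0],[0.38,1,-0.2],[0.38,1,-0.45],[0.38,1,-0.5],[0.38,1,-0.5]],"rot":[[0,0,-0.145],[0,0,-0.145],[0,0,-0.145],[0,0,-0.145],[0,0,-0.145],[0,0,-0.145],[0,0,-0.145],[0,0,-0.145]],"jaw":[55,55,55,55,55,55,55,55]}' 50
python3 go.py 556 48.7 45 96.6 0
```

```text
time: 45.25
ee_pos: [0.5528, 0.0387, 0.0633]
eef_rot: [0.668, 0.744, -0.0, -0.001]
ft_force: [0.7, 0.1, -5.2]
width: 0.0593
t 45.25 pos [552.8  38.7  63.3] xax [-0.107  0.994  0.001] zax [-0.002  0.001 -1.   ] F [ 0.7  0.1 -5.2] w 59.3
q [ 0.4   0.42 -0.66  1.8   0.3   1.02 -0.26]
SHIFT [0.032, 0.1, -0.183] ROT [-0.001, -0.002, 0.007]
```

```bash

python3 -m inch '{"translation":[[0.03,0.09,0],[0.03,0.09,-0.1],[0.03,0.09,-0.17],[0.03,0.09,-0.18],[0.03,0.09,-0.18],[0.03,0.09,-0.18]],"rot":[[0,0,0.007],[0,0,0.007],[0,0,0.007],[0,0,0.007],[0,0,0.007],[0,0,0.007]],"jaw":[55,55,55,55,55,55]}' 50
python3 -m inch '{"translation":[[0,0,0],[0,0,0],[0,0,0],[0,0,0]],"rot":[[0,0,0],[0,0,0],[0,0,0],[0,0,0]],"jaw":[72,72,72,72]}' 50
python3 -m inch '{"translation":[[0,0,0.3],[0,0,0.7],[0,0,1],[0,0,1]],"rot":[[0,0,0],[0,0,0],[0,0,0],[0,0,0]],"jaw":[72,72,72,72]}' 50 
python3 -m inch '{"translation":[[-0.1,0.9,0.1],[-0.1,0.9,0.1],[-0.1,0.9,0.1]],"rot":[[0,0,0.36],[0,0,0.36],[0,0,0.36]],"jaw":[60,60,60]}' 50 >/dev/null
python3 -m inch '{"translation":[[-0.1,0.9,0.1],[-0.1,0.9,0.1],[-0.1,0.9,0.1]],"rot":[[0,0,0.36],[0,0,0.36],[0,0,0.36]],"jaw":[45,45,45]}' 50 >/dev/null
python3 -m inch '{"translation":[[-0.1,0.9,0],[-0.1,0.9,0],[-0.1,0.9,0],[-0.1,0.9,0],[-0.1,0.9,0]],"rot":[[0,0,0.36],[0,0,0.36],[0,0,0.36],[0,0,0.36],[0,0,0.36]],"jaw":[45,45,45,45,45]}' 50 >/dev/null
python3 go.py 525 339 150 166 0
python3 - <<'E'
from meas import *
s=r.read_state();im=eyes.camera('wrist');cv2.imwrite('pics/w7.png',im)
import json;json.dump({k:np.array(s[k]).tolist() for k in('ee_pos','eef_rot')},open('w7.json','w'))
print(proj('wrist',[.5226,.338,.047],s))
dies(eyes.camera('top'),'top',z=.068)
E
```

```text
time: 45.85
ee_pos: [0.5557, 0.0475, 0.0452]
eef_rot: [0.665, 0.746, -0.0, -0.001]
ft_force: [-0.1, 0.5, -5.6]
width: 0.0594
time: 46.25
ee_pos: [0.556, 0.0476, 0.0456]
eef_rot: [0.665, 0.746, 0.0, -0.001]
ft_force: [-0.5, -0.3, 1.1]
width: 0.0714
time: 46.65
ee_pos: [0.5584, 0.0482, 0.1501]
eef_rot: [0.665, 0.746, 0.002, 0.002]
ft_force: [0.7, -0.4, 0.1]
width: 0.0717
t 47.75 pos [524.7 332.2 171.3] xax [-0.955  0.296  0.006] zax [-0.002  0.013 -1.   ] F [ 0.  -0.4 -0.2] w 45.1
q [ 0.07  0.53 -0.95  1.52  0.43  1.31  0.34]
SHIFT [0.003, 0.068, -0.213] ROT [-0.012, -0.002, 0.053]
[[281.50638803 204.55287412]]
[313. 378.] xy 165.5 -31.0 size 392.1 198.0 long-axis deg 56.0
[194. 233.] xy 509.2 248.6 size 47.3 43.4 long-axis deg 5.6
[224. 221.] xy 542.5 175.4 size 58.0 44.7 long-axis deg 7.0
[253. 218.] xy 550.0 110.0 size 57.8 44.4 long-axis deg 6.2
[280. 214.] xy 556.6 48.0 size 58.4 43.7 long-axis deg 7.2
[129. 240.] xy 478.7 353.9 size 576.5 165.5 long-axis deg 52.3
[292. 130.] xy 753.5 15.8 size 241.7 23.9 long-axis deg 86.2
```

View pics/w7.png

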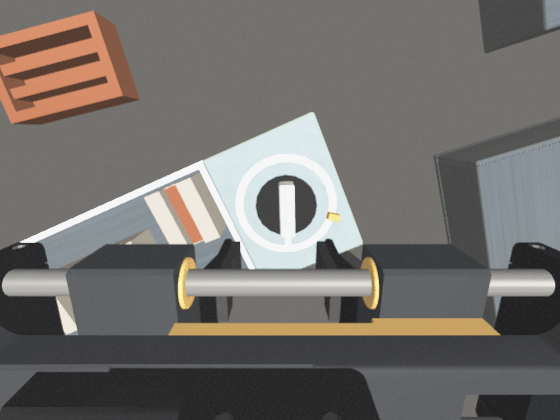

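The wrist view shows the dial at (287,205), the bar with its pointer at the lower end (288,241) and the brass tooth at (334,217). I'll measure these with masks.

```bash
cat > dial.py <<'E'
import sys,json
from meas import *
def run(im,s):
    hsv=cv2.cvtColor(im,cv2.COLOR_BGR2HSV);H,S,V=cv2.split(hsv)
    sub=np.zeros_like(V);sub[140:262,225:352]=1
    y=((H>15)&(H<35)&(S>110)&(V>120)&(sub>0)).astype(np.uint8)
    M=cv2.moments(y,True);t=[M['m10']/M['m00'],M['m01']/M['m00']]
    d=((V<70)&(sub>0)).astype(np.uint8); 
    cs=[c for c in cv2.findContours(d,cv2.RETR_EXTERNAL,cv2.CHAIN_APPROX_NONE)[0] if cv2.contourArea(c)>150]
    print('tooth px',t,M['m00'],'dark',[(cv2.boundingRect(c)) for c in cs])
    cs=[c for c in cs if cv2.boundingRect(c)[1]+cv2.boundingRect(c)[3]<250]
    P=plane('wrist',np.vstack(cs).reshape(-1,2),.047,s)
    hull=cv2.convexHull((P[:,:2]*1000).astype(np.float32));c,rad=cv2.minEnclosingCircle(hull);c=np.array(c);print('skirt c',c,'r',rad)
    T=plane('wrist',[t],.051,s)[0,:2]*1000;v=T-c;print('tooth',T,np.linalg.norm(v),'ang',np.degrees(np.arctan2(v[1],v[0])))
    return c
if __name__=='__main__':
    run(cv2.imread('pics/w7.png'),json.load(open('w7.json')))
    s=json.load(open('w7.json'));P=plane('wrist',[[287,182],[288.5,236]],.071,s)[:,:2]*1000;d=P[1]-P[0];print('bar',P,np.degrees(np.arctan2(d[1],d[0])),np.linalg.norm(d))
    im=cv2.imread('pics/w7.png');cv2.imwrite('pics/w7c.png',cv2.resize(im[140:262,225:352],None,fx=5,fy=5,interpolation=cv2.INTER_CUBIC))
E
python3 dial.py
```

```text
tooth px [331.2413793103448, 214.3793103448276] 29.0 dark [(317, 240, 33, 22), (225, 239, 15, 23), (257, 190, 22, 39)]
skirt c [523.30297852 324.11016846] r 20.33336067199707
tooth [545.39688155 381.3795698 ] 61.383425132525176 ang 68.90393595141876
bar [[498.87581227 349.69791198]
 [547.0381293  336.65241731]] -15.155768019524698 49.89783274921833
```

View pics/w7c.png

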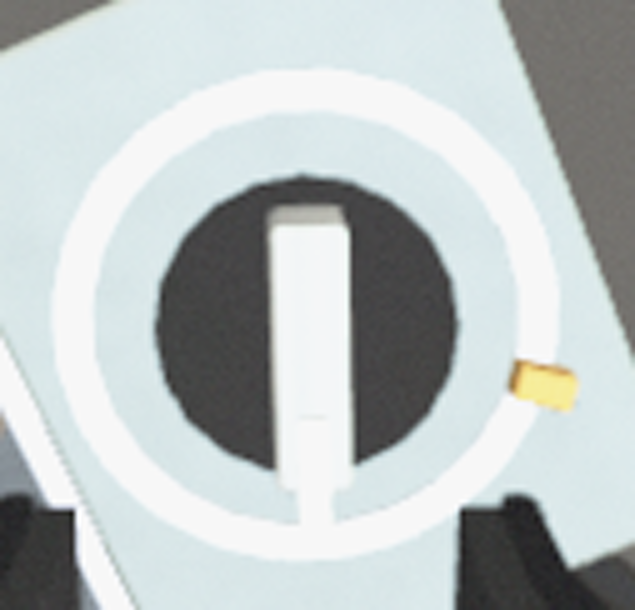

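```bash
python3 - <<'E'
from h import *;import json
s=json.load(open('w7.json'))
q=lambda a,z:plane('wrist',[[225+a[0]/5-.4,140+a[1]/5-.4]],z,s)[0,:2]*1000
c1=q((306,325),.047);c2=q((306,315),.041);t=q((545,386),.051);b0=q((310,224),.071);b1=q((315,488),.071)
print(c1,c2,t,b0,b1,(b0+b1)/2)
A=lambda v:np.degrees(np.arctan2(v[1],v[0]))
for c in(c1,c2,(b0+b1)/2):print('tooth',A(t-c),np.linalg.norm(t-c),end=' ')
print('bar',A(b1-b0),np.linalg.norm(b1-b0))
E
```

```text
[523.89167377 341.97639233] [523.41539312 342.3503034 ] [548.45305054 382.96087937] [500.79585424 348.75594491] [547.90802508 335.5309941 ] [524.35193966 342.1434695 ]
tooth 59.06638726446932 47.7806384017155 tooth 58.34490289613171 47.70852302873738 tooth 59.439782944609036 47.40173513504482 bar -15.680067270473666 48.93317856906914
```

```bash

python3 -m inch '{"translation":[[0,0.09,0],[0,0.09,-0.3],[0,0.09,-0.7],[0,0.09,-0.85],[0,0.09,-0.85],[0,0.09,-0.85]],"rot":[[-0.012,-0.002,0.025],[-0.012,-0.002,0.025],[-0.012,-0.002,0.025],[-0.012,-0.002,0.025],[-0.012,-0.002,0.025],[-0.012,-0.002,0.025]],"jaw":[45,45,45,45,45,45]}' 30
python3 go.py 524 341 62 164.3 0
```

```text
time: 48.45
ee_pos: [0.5255, 0.3414, 0.0881]
eef_rot: [0.137, 0.991, 0.001, 0.001]
ft_force: [-0.7, -0.0, 0.5]
width: 0.0449
t 48.45 pos [525.5 341.4  88.1] xax [-0.963  0.271 -0.001] zax [ 0.001  0.001 -1.   ] F [-0.7 -0.   0.5] w 44.9
q [ 0.01  0.62 -0.9   1.58  0.52  1.19  0.3 ]
SHIFT [-0.015, -0.004, -0.261] ROT [-0.001, 0.001, 0.0]
```

```bash

python3 -m inch '{"translation":[[-0.01,0,-0.15],[-0.01,0,-0.25],[-0.01,0,-0.26],[-0.01,0,-0.26],[-0.01,0,-0.26],[-0.01,0,-0.26],[-0.01,0,-0.26],[-0.01,0,-0.26],[-0.01,0,-0.26]],"rot":[[0,0,0],[0,0,0],[0,0,0],[0,0,0],[0,0,0],[0,0,0],[0,0,0],[0,0,0],[0,0,0]],"jaw":[45,45,45,45,10,10,10,10,10]}' 30
python3 go.py 524 341 62 164.3 0
```

```text
time: 49.35
ee_pos: [0.5246, 0.3415, 0.0622]
eef_rot: [0.137, 0.991, 0.001, 0.001]
ft_force: [2.6, 8.0, -1.5]
width: 0.0142
t 49.35 pos [524.6 341.5  62.2] xax [-0.963  0.271 -0.001] zax [ 0.002  0.001 -1.   ] F [ 2.6  8.  -1.5] w 14.2
q [ 0.    0.65 -0.88  1.6   0.54  1.15  0.29]
SHIFT [-0.006, -0.005, -0.002] ROT [-0.001, 0.002, 0.0]
```

```bash

python3 -m inch '{"translation":[[0,0,0],[0,0,0],[0,0,0],[0,0,0],[0,0,0],[0,0,0],[0,0,0]],"rot":[[0,0,0.12],[0,0,0.24],[0,0,0.36],[0,0,0.48],[0,0,0.62],[0,0,0.62],[0,0,0.62]],"jaw":[10,10,10,10,10,10,10]}' 30
python3 go.py 524 341.5 62 239 0
```

```text
time: 50.05
ee_pos: [0.5247, 0.3414, 0.0622]
eef_rot: [-0.184, 0.983, 0.001, 0.0]
ft_force: [-0.3, -0.5, 1.2]
width: 0.0138
t 50.05 pos [524.7 341.4  62.2] xax [-0.932 -0.362 -0.001] zax [ 0.     0.002 -1.   ] F [-0.3 -0.5  1.2] w 13.8
q [ 0.07  0.71 -1.    1.6   0.63  1.19  0.88]
SHIFT [-0.007, 0.001, -0.002] ROT [-0.002, -0.0, 0.63]
```

```bash

python3 -m inch '{"translation":[[0,0,0],[0,0,0],[0,0,0],[0,0,0],[0,0,0],[0,0,0],[0,0,0]],"rot":[[0,0,0.12],[0,0,0.24],[0,0,0.36],[0,0,0.48],[0,0,0.63],[0,0,0.63],[0,0,0.63]],"jaw":[10,10,10,10,10,10,10]}' 30
python3 go.py 524 341.5 62 239 0
python3 -m inch '{"translation":[[0,0,0],[0,0,0],[0,0,0],[0,0,0]],"rot":[[0,0,0],[0,0,0],[0,0,0],[0,0,0]],"jaw":[45,45,45,45]}' 30
python3 -m inch '{"translation":[[0,0,0.3],[0,0,0.7],[0,0,1],[0,0,1],[0,0,1]],"rot":[[0,0,0],[0,0,0],[0,0,0],[0,0,0],[0,0,0]],"jaw":[45,45,45,45,45]}' 30
python3 - <<'E'
from h import *;import json
s=r.read_state();im=eyes.camera('wrist');print(s['ee_pos'],s['eef_rot'])
json.dump({k:np.array(s[k]).tolist() for k in('ee_pos','eef_rot')},open('w8.json','w'))
u,v=proj('wrist',[.524,.342,.047],s)[0].astype(int);print(u,v)
x0,y0=u-63,max(v-65,0);print(x0,y0)
cv2.imwrite('pics/w8.png',cv2.resize(im[y0:y0+122,x0:x0+127],None,fx=5,fy=5,interpolation=cv2.INTER_CUBIC))
E
```

```text
time: 50.75
ee_pos: [0.5249, 0.3412, 0.0622]
eef_rot: [-0.49, 0.872, 0.001, 0.0]
ft_force: [1.0, -1.5, 1.1]
width: 0.0137
t 50.75 pos [524.9 341.2  62.2] xax [-0.52  -0.854 -0.001] zax [-0.001  0.002 -1.   ] F [ 1.  -1.5  1.1] w 13.7
q [ 0.13  0.78 -1.12  1.6   0.73  1.24  1.48]
SHIFT [-0.009, 0.003, -0.002] ROT [-0.001, -0.001, 0.006]
time: 51.15
ee_pos: [0.5248, 0.3413, 0.0622]
eef_rot: [-0.49, 0.872, 0.001, 0.0]
ft_force: [-0.1, 0.3, 0.2]
width: 0.0378
time: 51.65
ee_pos: [0.5249, 0.3414, 0.1625]
eef_rot: [-0.489, 0.872, 0.001, 0.001]
ft_force: [-0.5, 0.6, -1.0]
width: 0.0449
[0.5249225  0.34140791 0.16247005] [-4.89425002e-01  8.72044918e-01  7.28349696e-04  5.45577766e-04]
278 209
215 144
```

View pics/w8.png

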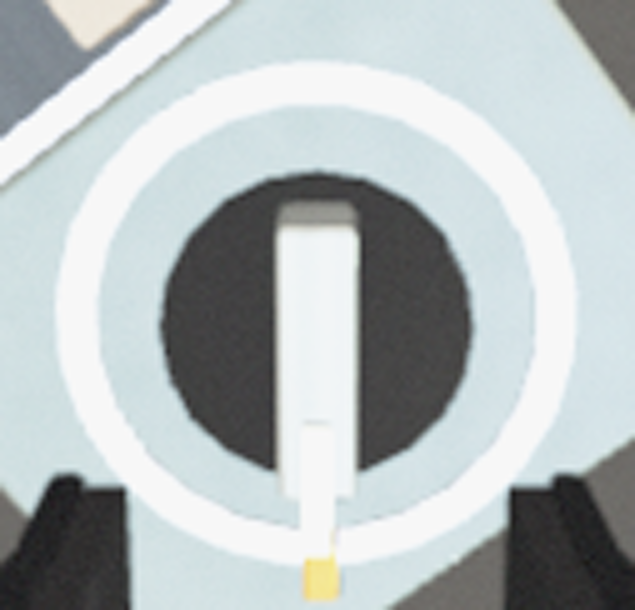

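```bash
python3 - <<'E'
from h import *;import json
s=json.load(open('w8.json'))
q=lambda a,z:plane('wrist',[[215+a[0]/5-.4,144+a[1]/5-.4]],z,s)[0,:2]*1000
c1=q((316.5,325),.047);c2=q((316.5,312),.041);t=q((322,579),.051);b0=q((317,226),.071);b1=q((316,494),.071)
A=lambda v:np.degrees(np.arctan2(v[1],v[0]))
print(c1,c2,(b0+b1)/2,t)
for c in(c1,c2,(b0+b1)/2):print('tooth',A(t-c),np.linalg.norm(t-c),end=' ')
print('bar',A(b1-b0),np.linalg.norm(b1-b0))
im=eyes.camera('top');cv2.imwrite('pics/t2.png',cv2.resize(im,(800,600)))
E
python3 go.py 525 341.5 62 240 0
```

```text
[524.32964389 340.68553633] [523.81494457 339.84729738] [524.57361911 341.05996871] [549.65489992 384.25298768]
tooth 59.83105796001705 50.393366726666315 tooth 59.804600989329884 51.37673231762554 tooth 59.857162770171115 49.94704731357622 bar 58.40448167247328 48.426192578088724
t 51.75 pos [524.5 340.8 161. ] xax [-0.521 -0.854  0.   ] zax [-0.002  0.001 -1.   ] F [-0.3 -0.2  0.2] w 44.9
q [ 0.17  0.69 -1.19  1.51  0.64  1.39  1.53]
SHIFT [0.005, 0.007, -0.99] ROT [-0.001, -0.002, 0.023]
```

The bar is at 58.4° and the tooth at 59.8°. I'll trim the remaining 1.4°.

```bash

python3 -m inch '{"translation":[[0,0,-0.3],[0,0,-0.7],[0,0,-0.95],[0,0,-0.98],[0,0,-0.98],[0,0,-0.98]],"rot":[[0,0,0],[0,0,0],[0,0,0],[0,0,0],[0,0,0],[0,0,0]],"jaw":[45,45,45,45,45,45]}' 30
python3 -m inch '{"translation":[[0,0,0],[0,0,0],[0,0,0],[0,0,0],[0,0,0],[0,0,0],[0,0,0]],"rot":[[0,0,0],[0,0,0],[0,0,0],[0,0,0],[0,0,0.023],[0,0,0.023],[0,0,0.023]],"jaw":[10,10,10,10,10,10,10]}' 30
python3 -m inch '{"translation":[[0,0,0],[0,0,0],[0,0,0],[0,0,0]],"rot":[[0,0,0],[0,0,0],[0,0,0],[0,0,0]],"jaw":[45,45,45,45]}' 30
python3 -m inch '{"translation":[[0,0,0.3],[0,0,0.7],[0,0,1],[0,0,1],[0,0,1]],"rot":[[0,0,0],[0,0,0],[0,0,0],[0,0,0],[0,0,0]],"jaw":[45,45,45,45,45]}' 30
python3 - <<'E'
from h import *
s=r.read_state();im=eyes.camera('wrist');print(proj('wrist',[.524,.342,.047],s)[0])
crop=cv2.resize(im[144:266,215:342],None,fx=3.6,fy=3.6,interpolation=cv2.INTER_CUBIC)
cv2.imwrite('pics/w9.png',crop)
E
# clear the view
python3 -m inch '{"translation":[[-0.9,0,0.5],[-0.9,0,0.5],[-0.9,0,0.5],[-0.9,0,0.5]],"rot":[[0,0,0],[0,0,0],[0,0,0],[0,0,0]],"jaw":[45,45,45,45]}' 30
python3 - <<'E'
from meas import *
t=eyes.camera('top');dies(t,'top',z=.068)
a=cv2.imread('pics/w9.png')[:430];b=cv2.resize(t[90:330,90:480],(800-a.shape[1]+0,0) if 0 else (343,211))
c=np.zeros((600,800,3),np.uint8);c[:a.shape[0],:a.shape[1]]=a;c[:211,457:800]=b
sc=cv2.resize(eyes.camera('scene')[60:400],(343,208));c[215:423,457:800]=sc
p=cv2.resize(t[170:270,120:320],(340,170));c[430:600,457:797]=p
cv2.imwrite('pics/fin.png',c)
E
```

```text
time: 52.35
ee_pos: [0.5247, 0.3413, 0.0641]
eef_rot: [-0.49, 0.872, 0.001, -0.0]
ft_force: [-0.3, -0.4, 1.2]
width: 0.045
time: 53.05
ee_pos: [0.5249, 0.3412, 0.0642]
eef_rot: [-0.5, 0.866, 0.001, -0.0]
ft_force: [1.2, -1.2, 1.6]
width: 0.0138
time: 53.45
ee_pos: [0.5248, 0.3412, 0.0642]
eef_rot: [-0.5, 0.866, 0.001, -0.0]
ft_force: [-0.7, 0.4, 0.0]
width: 0.038
time: 53.95
ee_pos: [0.525, 0.3412, 0.1644]
eef_rot: [-0.5, 0.866, 0.001, 0.0]
ft_force: [-0.8, 0.1, -0.9]
width: 0.045
[279.05423597 209.24633753]
time: 54.4
ee_pos: [0.4342, 0.3406, 0.2131]
eef_rot: [-0.5, 0.866, -0.0, -0.001]
ft_force: [1.0, -0.3, -0.7]
width: 0.0447
[269. 404.] xy 152.0 61.1 size 103.5 99.0 long-axis deg -0.5
[350. 386.] xy 154.1 -113.7 size 377.9 122.8 long-axis deg 67.1
[234. 299.] xy 372.6 153.3 size 85.3 29.8 long-axis deg 63.2
[192. 239.] xy 503.0 247.9 size 58.0 42.4 long-axis deg 6.1
[121. 296.] xy 353.2 367.6 size 632.6 173.2 long-axis deg 61.8
[224. 221.] xy 542.4 175.4 size 57.9 44.2 long-axis deg 7.0
[252. 217.] xy 550.0 110.2 size 57.5 44.6 long-axis deg 6.6
[280. 214.] xy 556.7 48.0 size 58.1 43.9 long-axis deg 6.7
[292. 130.] xy 753.5 15.8 size 241.7 23.6 long-axis deg 86.3
```

View pics/fin.png

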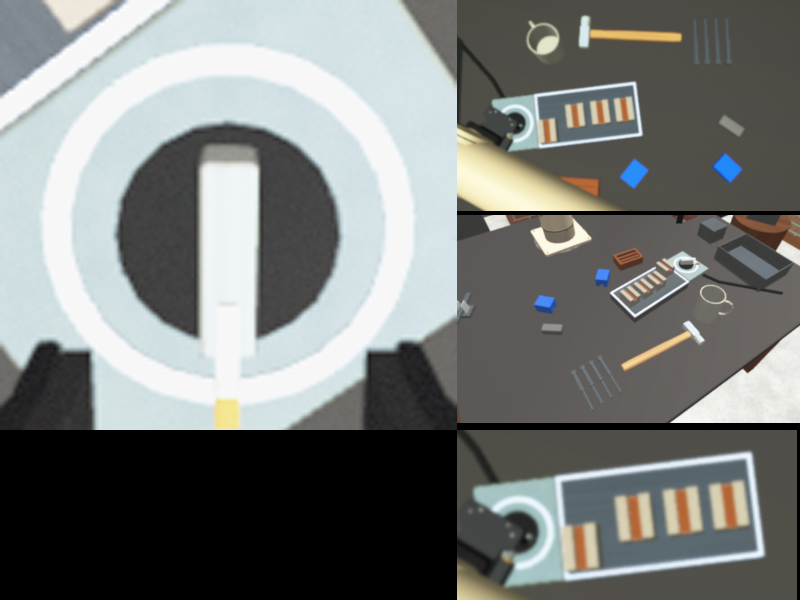

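The dial is aligned: the pointer runs straight into the tooth at (227,413). But die D has moved about 3 cm, to (503,248), right by the lip, probably from the announced knock. I'll look closer.

```bash

python3 - <<'E'
from h import *
im=eyes.camera('scene');t=eyes.camera('top')
u=proj('scene',[.503,.248,.05])[0].astype(int);v=proj('top',[.503,.248,.06])[0].astype(int);print(u,v)
a=cv2.resize(im[u[1]-35:u[1]+35,u[0]-40:u[0]+40],(400,350),interpolation=cv2.INTER_CUBIC)
b=cv2.resize(t[v[1]-35:v[1]+35,v[0]-40:v[0]+40],(400,350),interpolation=cv2.INTER_CUBIC)
cv2.imwrite('pics/k1.png',np.hstack([a,b]))
E
python3 go.py 505 241.5 150 96.6 0
```

```text
[338 145] [192 238]
t 54.6 pos [435.5 340.1 212.3] xax [-0.502 -0.865  0.002] zax [-0.003  0.    -1.   ] F [ 0.3 -0.6  0.7] w 44.8
q [ 0.28  0.52 -1.34  1.64  0.51  1.4   1.5 ]
SHIFT [0.695, -0.986, -0.623] ROT [-0.004, -0.001, -2.388]
```

View pics/k1.png

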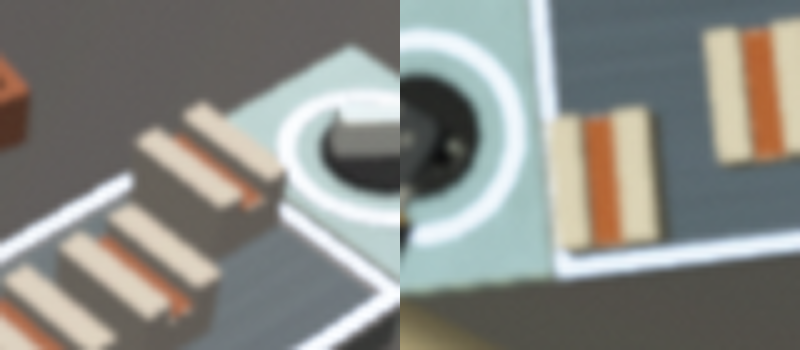

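The crops show D groove up with its edge at the lip. I'll triangulate its corner heights: flat on the plate they would read about 68 mm.

```bash

python3 - <<'E'
from h import *
S=lambda p:(298+p[0]/5-.4,110+p[1]/5-.4); T=lambda p:(152+p[0]/5-.4,203+p[1]/5-.4)
def tri(a,b):
    o1,d1=ray('scene',[S(a)]);o2,d2=ray('top',[T(b)]);d1=d1[0];d2=d2[0]
    k=np.linalg.lstsq(np.c_[d1,-d2],o2-o1,rcond=None)[0];p,q=o1+k[0]*d1,o2+k[1]*d2
    return ((p+q)/2*1000).round(1),round(np.linalg.norm(p-q)*1000,1)
for n,a,b in [('+x+y',(283,180),(152,118)),('+x-y',(226,208),(248,105)),('-x+y',(195,102),(165,250)),('-x-y',(148,128),(260,240)),('C +x+y',(218,275),(304,35)),]: print(n,tri(a,b))
# precise mask: D strips vs lip in warmer frame, and dark plate gap
for nm in('top',):
    t=eyes.camera('top')[225:255,176:215];np.set_printoptions(linewidth=250);print(cv2.cvtColor(t,cv2.COLOR_BGR2GRAY)[::3])
E
```

```text
+x+y (array([531.7, 272.4,  60.8]), np.float64(1.7))
+x-y (array([537.5, 228.6,  68.2]), np.float64(3.0))
-x+y (array([470.7, 264.5,  69.7]), np.float64(0.4))
-x-y (array([477. , 224.1,  75.1]), np.float64(9.0))
C +x+y (array([568.8, 201.9,  64.6]), np.float64(0.8))
[[221 192 180 186 219 236 228 184 144 133 130 121 112 112 116 119 119 127 148 168 180 186 190 187 169 134 102  94  97  99  99  99  99  98  98  99 103 117 154]
 [230 201 181 175 193 216 216 209 207 206 198 174 139 122 122 121 123 135 162 190 205 208 209 207 193 152 102  83  90  98 100 101 100 100 100 101 101 110 142]
 [233 207 185 178 188 207 213 210 209 208 201 179 143 120 118 120 122 130 154 184 202 208 209 207 195 160 111  85  90  99 101 101 103 103 103 102 103 109 134]
 [221 195 183 178 179 196 209 211 210 210 205 187 155 125 119 120 121 125 146 178 200 208 208 208 198 170 123  89  88  98 101 102 102 103 103 104 104 104 117]
 [195 186 183 177 174 190 211 214 210 210 209 199 171 135 120 120 120 123 140 172 197 207 210 209 203 182 139  95  84  92  99 101 100 101 102 101 102 102 102]
 [185 184 184 181 177 191 214 215 211 210 209 201 176 139 121 120 120 122 133 158 187 205 209 210 208 195 155 103  84  91  99 101 102 102 102 102 102 102 102]
 [183 183 184 183 178 183 202 210 210 210 209 203 182 146 121 118 120 122 130 153 185 203 210 211 208 198 165 117  87  87  96  98  99 100  99  99 100 100 101]
 [185 186 187 187 182 179 193 207 211 210 209 206 191 160 128 119 120 121 125 146 178 201 209 210 209 200 172 126  89  86  95 100 101 103 103 101 102 102 103]
 [186 187 188 187 180 174 188 210 214 210 210 209 200 172 136 122 122 122 125 140 169 193 203 203 203 198 179 140  96  85  93 100 103 103 104 104 105 106 107]
 [187 187 188 188 184 179 187 208 206 189 174 166 154 139 124 120 124 129 136 140 142 143 145 146 149 154 162 167 171 178 188 199 206 213 219 223 226 229 233]]
```

```bash

python3 - <<'E'
from h import *
c,s=np.cos(np.radians(6.6)),np.sin(np.radians(6.6))
W=lambda x,y,z:[.545+c*x-s*y,.1441+s*x+c*y,z]
for x in(-.045,-.03,-.015):
  for y,z in((.137,.036),(.131,.036),(.131,.068),(.131,.074),(.127,.068),(.137,.068)): print(x,y,z,proj('top',W(x,y,z))[0].round(2))
# measured +y top edge and -y top edge per row by half-level crossing
g=cv2.cvtColor(eyes.camera('top'),cv2.COLOR_BGR2GRAY).astype(float)
for row in(232,236,240,244):
    l=g[row,176:190]; rr=g[row,196:210]
    k=np.argmax(rr);e=[i for i in range(k,13) if rr[i]>=148>rr[i+1]]
    print(row,l.astype(int), 'right edge',196+e[0]+(rr[e[0]]-148)/(rr[e[0]]-rr[e[0]+1]) if e else None, plane('top',[[196+e[0]+.5,row]],.068)[0].round(4))
E
```

```text
-0.045 0.137 0.036 [183.2  247.74]
-0.045 0.131 0.036 [185.73 247.42]
-0.045 0.131 0.068 [182.9  246.34]
-0.045 0.131 0.074 [182.35 246.13]
-0.045 0.127 0.068 [184.62 246.12]
-0.045 0.137 0.068 [180.31 246.68]
-0.03 0.137 0.036 [182.54 241.38]
-0.03 0.131 0.036 [185.06 241.05]
-0.03 0.131 0.068 [182.22 239.82]
-0.03 0.131 0.074 [181.67 239.58]
-0.03 0.127 0.068 [183.94 239.59]
-0.03 0.137 0.068 [179.63 240.15]
-0.015 0.137 0.036 [181.88 235.04]
-0.015 0.131 0.036 [184.4  234.71]
-0.015 0.131 0.068 [181.54 233.31]
-0.015 0.131 0.074 [180.99 233.04]
-0.015 0.127 0.068 [183.26 233.09]
-0.015 0.137 0.068 [178.97 233.65]
232 [232 206 186 178 186 204 211 210 210 209 201 181 145 119] right edge 201.31914893617022 [0.5174 0.2265 0.068 ]
236 [204 187 183 177 175 193 210 212 210 210 207 196 167 132] right edge 201.67441860465115 [0.5083 0.2264 0.068 ]
240 [184 184 184 181 177 191 215 216 211 209 208 200 175 138] right edge 202.13725490196077 [0.4991 0.2241 0.068 ]
244 [183 184 186 185 180 182 198 208 209 210 209 203 184 150] right edge 202.4468085106383 [0.49  0.224 0.068]
```

The heights are too noisy to decide: the edge reads 131–133 mm against an inner lip at 131 mm, so D may be riding on the lip. I'll fix it in the right order: turn the dial off the mark, move D inward, then set the dial again.

```bash

python3 -m inch '{"translation":[[0.89,0.01,0],[0.89,0.01,-0.1],[0.89,0.01,-0.5],[0.89,0.01,-0.9],[0.89,0.01,-1],[0.89,0.01,-1],[0.89,0.01,-1]],"rot":[[0,0,0],[0,0,0],[0,0,0],[0,0,0],[0,0,0],[0,0,0],[0,0,0]],"jaw":[45,45,45,45,45,45,45]}' 30
python3 go.py 525 341.2 63 240 0
```

```text
time: 55.4
ee_pos: [0.5246, 0.3423, 0.1144]
eef_rot: [-0.5, 0.866, 0.001, -0.0]
ft_force: [-0.9, 0.4, 1.4]
width: 0.0446
t 55.4 pos [524.6 342.3 114.4] xax [-0.501 -0.866 -0.001] zax [-0.002  0.002 -1.   ] F [-0.9  0.4  1.4] w 44.6
q [ 0.15  0.73 -1.16  1.55  0.68  1.32  1.53]
SHIFT [0.004, -0.011, -0.514] ROT [-0.002, -0.002, 0.001]
```

```bash

python3 -m inch '{"translation":[[0,-0.01,-0.3],[0,-0.01,-0.48],[0,-0.01,-0.51],[0,-0.01,-0.51],[0,-0.01,-0.51],[0,-0.01,-0.51],[0,-0.01,-0.51],[0,-0.01,-0.51]],"rot":[[0,0,0],[0,0,0],[0,0,0],[0,0,0],[0,0,0],[0,0,0],[0,0,0],[0,0,0]],"jaw":[45,45,45,45,10,10,10,10]}' 30
python3 -m inch '{"translation":[[0,0,0],[0,0,0],[0,0,0],[0,0,0],[0,0,0],[0,0,0],[0,0,0]],"rot":[[0,0,-0.12],[0,0,-0.24],[0,0,-0.36],[0,0,-0.48],[0,0,-0.66],[0,0,-0.66],[0,0,-0.66]],"jaw":[10,10,10,10,10,10,10]}' 30
python3 -m inch '{"translation":[[0,0,0],[0,0,0],[0,0,0],[0,0,0]],"rot":[[0,0,0],[0,0,0],[0,0,0],[0,0,0]],"jaw":[45,45,45,45]}' 30
python3 -m inch '{"translation":[[0,0,0.3],[0,0,0.7],[0,0,1],[0,0,1]],"rot":[[0,0,0],[0,0,0],[0,0,0],[0,0,0]],"jaw":[45,45,45,45]}' 30
python3 -m inch '{"translation":[[-0.1,-0.4,0],[-0.1,-0.4,0],[-0.1,-0.4,0],[-0.1,-0.4,0],[-0.1,-0.4,0],[-0.1,-0.4,0],[-0.1,-0.4,0]],"rot":[[0,0,-0.86],[0,0,-0.86],[0,0,-0.86],[0,0,-0.86],[0,0,-0.86],[0,0,-0.86],[0,0,-0.86]],"jaw":[76,76,76,76,76,76,76]}' 50
python3 go.py 503.5 247.5 110 96.6 0
```

```text
time: 56.2
ee_pos: [0.5248, 0.3414, 0.0638]
eef_rot: [-0.5, 0.866, 0.001, -0.0]
ft_force: [0.2, 0.3, -0.2]
width: 0.0209
time: 56.9
ee_pos: [0.5246, 0.3414, 0.0637]
eef_rot: [-0.176, 0.984, 0.001, 0.0]
ft_force: [0.9, 0.5, -3.2]
width: 0.0133
time: 57.3
ee_pos: [0.5247, 0.3414, 0.0638]
eef_rot: [-0.177, 0.984, 0.001, 0.0]
ft_force: [-0.0, 0.4, -0.6]
width: 0.0378
time: 57.7
ee_pos: [0.5259, 0.3431, 0.1684]
eef_rot: [-0.177, 0.984, 0.002, 0.003]
ft_force: [1.3, 0.8, -0.0]
width: 0.0447
time: 58.4
ee_pos: [0.5157, 0.303, 0.168]
eef_rot: [0.27, 0.963, 0.001, 0.004]
ft_force: [0.5, -1.1, -0.2]
width: 0.0758
t 58.4 pos [515.7 303.  168. ] xax [-0.854  0.52  -0.007] zax [ 0.008 -0.001 -1.   ] F [ 0.5 -1.1 -0.2] w 75.8
q [ 0.11  0.47 -0.93  1.59  0.4   1.28  0.14]
SHIFT [-0.122, -0.555, -0.58] ROT [0.005, 0.007, -0.867]
```

```bash

python3 -m inch '{"translation":[[-0.12,-0.55,0],[-0.12,-0.55,0],[-0.12,-0.55,0],[-0.12,-0.55,0],[-0.12,-0.55,-0.1],[-0.12,-0.55,-0.2],[-0.12,-0.55,-0.2],[-0.12,-0.55,-0.2]],"rot":[[0.005,0.007,-0.865],[0.005,0.007,-0.865],[0.005,0.007,-0.865],[0.005,0.007,-0.865],[0.005,0.007,-0.865],[0.005,0.007,-0.865],[0.005,0.007,-0.865],[0.005,0.007,-0.865]],"jaw":[76,76,76,76,76,76,76,76]}' 50
python3 go.py 503.5 247.5 53 96.6 0
python3 - <<'E'
from meas import *
s=r.read_state();dies(eyes.camera('wrist'),'wrist',s,z=.068)
E
```

```text
time: 59.2
ee_pos: [0.5035, 0.248, 0.1479]
eef_rot: [0.662, 0.75, -0.0, -0.0]
ft_force: [-0.2, -0.0, 0.6]
width: 0.0759
t 59.2 pos [503.5 248.  147.9] xax [-0.124  0.992  0.   ] zax [-0.001  0.    -1.   ] F [-0.2 -0.   0.6] w 75.9
q [ 0.12  0.36 -0.79  1.71  0.27  1.19 -0.62]
SHIFT [-0.0, -0.005, -0.949] ROT [-0.0, -0.001, -0.009]
[387. 326.] xy 619.0 164.8 size 296.0 25.6 long-axis deg 7.2
[308. 299.] xy 539.7 178.6 size 56.6 7.1 long-axis deg 7.2
[277. 236.] xy 504.1 234.6 size 58.7 15.8 long-axis deg 5.4
[108. 224.] xy 364.8 223.5 size 60.8 36.8 long-axis deg -4.2
[277. 207.] xy 501.4 259.3 size 59.5 27.9 long-axis deg 5.5
```

```bash

python3 -m inch '{"translation":[[0,0,-0.3],[0,0,-0.7],[0,0,-0.93],[0,0,-0.95],[0,0,-0.95],[0,0,-0.95],[0,0,-0.95],[0,0,-0.95],[0,0,-0.95]],"rot":[[0,0,-0.009],[0,0,-0.015],[0,0,-0.015],[0,0,-0.015],[0,0,-0.015],[0,0,-0.015],[0,0,-0.015],[0,0,-0.015],[0,0,-0.015]],"jaw":[76,76,76,76,76,55,55,55,55]}' 50
python3 -m inch '{"translation":[[0,0,0.1],[0,0,0.2],[0.1,-0.05,0.2],[0.26,-0.11,0.2],[0.26,-0.11,0.2],[0.26,-0.11,0.2]],"rot":[[0,0,0],[0,0,0],[0,0,0],[0,0,0],[0,0,0],[0,0,0]],"jaw":[55,55,55,55,55,55]}' 50
python3 go.py 529 237 53 96.6 0
```

```text
time: 60.15
ee_pos: [0.5034, 0.2483, 0.0541]
eef_rot: [0.668, 0.745, 0.0, -0.0]
ft_force: [-4.8, -2.1, 6.1]
width: 0.0599
time: 60.75
ee_pos: [0.53, 0.2366, 0.0738]
eef_rot: [0.668, 0.744, -0.0, -0.0]
ft_force: [0.1, 0.1, -5.5]
width: 0.0597
t 60.75 pos [530.  236.6  73.8] xax [-0.107  0.994  0.   ] zax [-0.001  0.    -1.   ] F [ 0.1  0.1 -5.5] w 59.7
q [ 0.09  0.48 -0.73  1.73  0.36  1.07 -0.65]
SHIFT [-0.01, 0.004, -0.208] ROT [-0.0, -0.001, 0.007]
```

```bash

python3 -m inch '{"translation":[[0,0,-0.1],[0,0,-0.18],[0,0,-0.195],[0,0,-0.2],[0,0,-0.2]],"rot":[[0,0,0],[0,0,0],[0,0,0],[0,0,0],[0,0,0]],"jaw":[55,55,55,55,55]}' 50
python3 -m inch '{"translation":[[0,0,-0.02],[0,0,-0.02]],"rot":[[0,0,0],[0,0,0]],"jaw":[55,55]}' 50
python3 -m inch '{"translation":[[0,0,-0.02],[0,0,-0.02]],"rot":[[0,0,0],[0,0,0]],"jaw":[55,55]}' 50
```

```text
time: 61.25
ee_pos: [0.5295, 0.2365, 0.0539]
eef_rot: [0.668, 0.744, -0.001, -0.0]
ft_force: [-3.8, -2.8, 4.8]
width: 0.0599
time: 61.45
ee_pos: [0.5295, 0.2365, 0.0538]
eef_rot: [0.668, 0.744, -0.001, 0.001]
ft_force: [-9.2, -6.8, 23.3]
width: 0.0595
time: 61.65
ee_pos: [0.5295, 0.2365, 0.0538]
eef_rot: [0.668, 0.744, -0.001, 0.001]
ft_force: [-9.1, -7.3, 25.1]
width: 0.0599
```

D touches down at 53.9 mm, against 54.1 mm where I picked it up, so it had been lying flat anyway. Release and go back to the dial.

```bash

python3 -m inch '{"translation":[[0,0,0.01],[0,0,0.01],[0,0,0.01],[0,0,0.01]],"rot":[[0,0,0],[0,0,0],[0,0,0],[0,0,0]],"jaw":[72,72,72,72]}' 50
python3 -m inch '{"translation":[[0,0,0.3],[0,0,0.7],[0,0,1],[0,0,1]],"rot":[[0,0,0],[0,0,0],[0,0,0],[0,0,0]],"jaw":[72,72,72,72]}' 30
python3 -m inch '{"translation":[[0,0.5,0],[0,0.5,0],[0,0.5,0],[0,0.5,0],[0,0.5,0],[0,0.5,0],[0,0.5,0]],"rot":[[0,0,0.86],[0,0,0.86],[0,0,0.86],[0,0,0.86],[0,0,0.86],[0,0,0.86],[0,0,0.86]],"jaw":[45,45,45,45,45,45,45]}' 30
python3 -m inch '{"translation":[[-0.05,0.53,0],[-0.05,0.53,0],[-0.05,0.53,0],[-0.05,0.53,0],[-0.05,0.53,0],[-0.05,0.53,0],[-0.05,0.53,0],[-0.05,0.53,0]],"rot":[[0,0,0.86],[0,0,0.86],[0,0,0.86],[0,0,0.86],[0,0,0.86],[0,0,0.86],[0,0,0.86],[0,0,0.86]],"jaw":[45,45,45,45,45,45,45,45]}' 30
python3 go.py 524.8 341.3 85 200.4 0
python3 -c "
from meas import *
dies(eyes.camera('top'),'top',z=.068)"
```

```text
time: 62.05
ee_pos: [0.5294, 0.2366, 0.0545]
eef_rot: [0.668, 0.744, -0.001, 0.001]
ft_force: [0.4, 0.5, 1.1]
width: 0.0714
time: 62.45
ee_pos: [0.5313, 0.238, 0.1587]
eef_rot: [0.668, 0.744, 0.001, 0.003]
ft_force: [1.0, 0.5, 0.4]
width: 0.0719
time: 63.15
ee_pos: [0.5311, 0.2877, 0.1577]
eef_rot: [0.276, 0.961, 0.002, 0.001]
ft_force: [-0.9, 0.3, 1.0]
width: 0.0452
time: 63.95
ee_pos: [0.526, 0.3407, 0.1572]
eef_rot: [-0.167, 0.986, 0.003, -0.0]
ft_force: [-0.4, -0.1, -0.5]
width: 0.0452
t 63.95 pos [526.  340.7 157.2] xax [-0.945 -0.328 -0.   ] zax [-0.001  0.005 -1.   ] F [-0.4 -0.1 -0.5] w 45.2
q [ 0.12  0.63 -1.09  1.51  0.56  1.34  0.89]
SHIFT [-0.012, 0.006, -0.722] ROT [-0.005, -0.001, 0.02]
[320. 361.] xy 204.6 -46.3 size 387.0 255.9 long-axis deg 63.3
[198. 224.] xy 531.0 236.6 size 56.0 43.1 long-axis deg 7.5
[224. 221.] xy 542.2 175.2 size 57.6 44.6 long-axis deg 6.6
[252. 218.] xy 549.9 110.2 size 57.9 44.7 long-axis deg 6.6
[280. 214.] xy 556.5 48.0 size 58.4 43.9 long-axis deg 6.7
[113. 253.] xy 434.7 394.0 size 566.1 94.9 long-axis deg 48.3
[141. 209.] xy 542.1 327.1 size 559.8 55.1 long-axis deg 57.9
[292. 130.] xy 753.5 15.8 size 241.7 23.9 long-axis deg 86.2
```

```bash

python3 -m inch '{"translation":[[-0.01,0.01,-0.3],[-0.01,0.01,-0.6],[-0.01,0.01,-0.9],[-0.01,0.01,-0.94],[-0.01,0.01,-0.94],[-0.01,0.01,-0.94]],"rot":[[-0.005,0,0.02],[-0.005,0,0.02],[-0.005,0,0.02],[-0.005,0,0.02],[-0.005,0,0.02],[-0.005,0,0.02]],"jaw":[45,45,45,45,45,45]}' 30
python3 -m inch '{"translation":[[0,0,0],[0,0,0],[0,0,0],[0,0,0],[0,0,0]],"rot":[[0,0,0],[0,0,0],[0,0,0],[0,0,0],[0,0,0]],"jaw":[10,10,10,10,10]}' 30
python3 go.py 524.8 341.3 63.5 240 0
```

```text
time: 64.6
ee_pos: [0.5255, 0.3424, 0.0651]
eef_rot: [-0.177, 0.984, 0.0, 0.0]
ft_force: [0.4, 0.3, 0.6]
width: 0.045
time: 65.1
ee_pos: [0.5257, 0.3421, 0.0652]
eef_rot: [-0.176, 0.984, 0.0, 0.0]
ft_force: [1.1, -8.4, 4.5]
width: 0.0147
t 65.1 pos [525.7 342.1  65.2] xax [-0.938 -0.347 -0.001] zax [ 0.001  0.    -1.   ] F [ 1.1 -8.4  4.5] w 14.7
q [ 0.09  0.72 -1.03  1.59  0.65  1.2   0.85]
SHIFT [-0.009, -0.008, -0.017] ROT [-0.001, 0.0, 0.661]
```

```bash

python3 -m inch '{"translation":[[-0.01,-0.01,0],[-0.01,-0.01,0],[-0.01,-0.01,0],[-0.01,-0.01,0],[-0.01,-0.01,0],[-0.01,-0.01,0],[-0.01,-0.01,0],[-0.01,-0.01,0]],"rot":[[0,0,0.12],[0,0,0.24],[0,0,0.36],[0,0,0.48],[0,0,0.6],[0,0,0.661],[0,0,0.661],[0,0,0.661]],"jaw":[10,10,10,10,10,10,10,10]}' 30
python3 -m inch '{"translation":[[0,0,0],[0,0,0],[0,0,0],[0,0,0]],"rot":[[0,0,0],[0,0,0],[0,0,0],[0,0,0]],"jaw":[45,45,45,45]}' 30
python3 -m inch '{"translation":[[0,0,0.3],[0,0,0.7],[0,0,1],[0,0,1],[0,0,1]],"rot":[[0,0,0],[0,0,0],[0,0,0],[0,0,0],[0,0,0]],"jaw":[45,45,45,45,45]}' 30
python3 - <<'E'
from h import *
s=r.read_state();im=eyes.camera('wrist');print(s['ee_pos'],s['eef_rot'])
u,v=proj('wrist',[.5243,.341,.047],s)[0].astype(int);print(u,v)
hsv=cv2.cvtColor(im,cv2.COLOR_BGR2HSV);H,S,V=cv2.split(hsv);old=cv2.imread('pics/w9.png')
m=((H>15)&(H<35)&(S>60)&(V>150)).astype(np.uint8);m[:v+20]=0;m[v+65:]=0;m[:,:u-40]=0;m[:,u+40:]=0
ys,xs=np.nonzero(m);print('tooth px',xs.mean(),ys.mean(),len(xs))
# skirt dark on both sides of the bar -> bar edges, per row
E1=[];
for row in range(v-14,v+22,3):
    l=V[row,u-30:u+30].astype(float);b=l>150;i=np.nonzero(b)[0];i=i[(i>15)&(i<45)]
    E1.append((row,u-30+i.min(),u-30+i.max(),(2*u-60+i.min()+i.max())/2))
print(E1)
E
```

```text
time: 65.9
ee_pos: [0.5255, 0.342, 0.0653]
eef_rot: [-0.5, 0.866, 0.001, 0.001]
ft_force: [3.9, 5.1, -4.9]
width: 0.0135
time: 66.3
ee_pos: [0.5254, 0.3419, 0.0653]
eef_rot: [-0.5, 0.866, 0.001, 0.001]
ft_force: [0.9, 0.6, -0.2]
width: 0.0378
time: 66.8
ee_pos: [0.5255, 0.3419, 0.1655]
eef_rot: [-0.5, 0.866, 0.001, 0.002]
ft_force: [0.0, -0.4, -0.6]
width: 0.0447
[0.52550756 0.34192406 0.1655086 ] [-4.99834600e-01  8.66118778e-01  7.41786456e-04  1.75639586e-03]
278 207
tooth px 277.9122807017544 257.12280701754383 57
[(193, np.int64(271), np.int64(286), np.float64(278.5)), (196, np.int64(271), np.int64(286), np.float64(278.5)), (199, np.int64(271), np.int64(286), np.float64(278.5)), (202, np.int64(271), np.int64(286), np.float64(278.5)), (205, np.int64(271), np.int64(286), np.float64(278.5)), (208, np.int64(271), np.int64(286), np.float64(278.5)), (211, np.int64(271), np.int64(286), np.float64(278.5)), (214, np.int64(271), np.int64(286), np.float64(278.5)), (217, np.int64(271), np.int64(286), np.float64(278.5)), (220, np.int64(271), np.int64(286), np.float64(278.5)), (223, np.int64(271), np.int64(286), np.float64(278.5)), (226, np.int64(271), np.int64(286), np.float64(278.5))]
```

The bar axis is at column 278.5 and the tooth at 277.9, less than 1° apart. I'll clear the arm away, check once more and hand in.

```bash

python3 -m inch '{"translation":[[-0.3,0,0.9],[-0.6,0.3,0.9],[-0.9,0.6,0.9],[-0.9,0.6,0.9],[-0.9,0.6,0.9],[-0.9,0.6,0.9]],"rot":[[0,0,0],[0,0,0],[0,0,0],[0,0,0],[0,0,0],[0,0,0]],"jaw":[45,45,45,45,45,45]}' 30
python3 - <<'E'
from meas import *
dies(eyes.camera('top'),'top',z=.068)
a=cv2.imread('pics/top0r.png').astype(int);b=eyes.camera('top').astype(int);d=np.abs(a-b).sum(2)>120
for n,X in dict(flint=(.505,-.245,.02),rods=(.74,-.18,.01),hammer=(.76,.016,.02),tankard=(.70,.24,.05)).items():
    u,v=proj('top',X)[0].astype(int);print(n,(u,v),d[v-20:v+20,u-20:u+20].sum())
u,v=226,308;print('mold',d[v-18:v+18,u-26:u+26].sum()); print(r.read_state()['time'])
E
```

```text
time: 67.45
ee_pos: [0.4362, 0.4003, 0.2531]
eef_rot: [-0.499, 0.866, 0.0, 0.0]
ft_force: [-0.0, -0.7, -0.6]
width: 0.0452
[309. 380.] xy 171.1 -29.3 size 388.6 218.0 long-axis deg 72.7
[229. 298.] xy 363.7 169.3 size 100.0 29.5 long-axis deg 84.6
[ 77. 313.] xy 314.5 485.3 size 626.3 140.3 long-axis deg 57.8
[197. 227.] xy 530.2 237.0 size 58.0 43.9 long-axis deg 6.7
[102. 267.] xy 426.7 441.9 size 630.5 56.9 long-axis deg 65.1
[224. 221.] xy 542.5 175.0 size 57.9 44.0 long-axis deg 7.0
[252. 218.] xy 549.9 110.2 size 57.9 44.7 long-axis deg 6.6
[280. 214.] xy 556.7 48.0 size 58.2 43.8 long-axis deg 6.4
[292. 130.] xy 753.5 15.8 size 241.7 23.6 long-axis deg 86.3
flint (np.int64(404), np.int64(235)) 0
rods (np.int64(372), np.int64(140)) 0
hammer (np.int64(292), np.int64(132)) 0
tankard (np.int64(197), np.int64(155)) 0
mold 778
67.55
```

```bash
python3 -c "
from bench import r
print(r.close_job())"
```

```text
the job is handed in; nothing more can be done
None
```

The job is handed in: all four dies lie on the warmer's plate inside the lip, and the dial points at the brass tooth. The robot's clock read 67.6 s at the last check.

- **Dies:** I turned over the two that lay groove down and carried the other two across as they were. The last top-camera check put the four centres about 62–66 mm apart at 6–7° yaw, in line with the warmer.
- **Knocked die:** After placing, one die had shifted about 3 cm and sat against the lip. My height measurements were too noisy to tell whether it was riding on the lip. So I turned the dial off the mark, moved that die inward and set the dial again. It had been flat all along, because it touched down at the height I picked it up from.
- **Groove up:** I saw three of the four dies groove up on the plate in a close crop and all four in the later overview. I had no picture views left after moving the knocked die, so its final placing was checked by numbers only.
- **Dial:** The nose is within about 1° of the tooth in the last wrist image, also checked by numbers only.
- **Bystanders:** Flint, rods, hammer and tankard showed no change in the top view. The mold check came back changed because the arm covered part of the mold. It looked in place in the earlier overview, but I did not confirm it at the end.

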